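# Turn the leaf panel and spray its back

### The arm

A 7-joint arm with a two-finger parallel gripper is mounted at the origin on the work surface. World frame = base frame: x ahead of the robot, y to its left, z up, the work surface at z = 0. Lengths are in m, angles in rad, forces in N, time in s.
With the tool pointing down it reaches from about 0.35 to 0.9 m from the base axis. Payload 8.1 kg.
Tool frame: the origin (TCP) lies at the very end of the fingers, on their centre line; the grasp point (between the pads) lies 19 mm behind it; z points along the fingers, y is the direction in which the jaws open and shut (so a half turn about z gives the same grasp; the last joint's range is limited). The gripper opens to 92 mm and grips with 3 to 60 N. Pads are 19 mm wide; open, the fingers measure 130 mm over their backs; the gripper's body (75 mm by 190 mm) begins 47 mm behind the grasp point.
Start: joints at [-1.329, 0.434, 0.025, 1.573, -0.012, 1.134, -0.075], TCP at [0.211, 0.588, 0.227] pointing down, gripper open.
Joint ranges: [-2.62, 2.62], [-0.44, 2.09], [-1.27, 1.32], [0.08, 2.57], [-1.32, 4.46], [0.12, 2], [-2.74, 2.74]. Speed limits (rad/s): [2.22, 2.22, 3.01, 3.01, 3.14, 3.14, 3.14].

### API

Orientations are given as a rotation vector (axis times angle).
In Python, from cell import observe, get_image, sign_off gives the robot as it stands.
- The arm moves only by the tool arm_command, never from a script. Its argument "deltas" is a list of rows, each an object with "xyz": the shift along the tool's x, y, z in cm, a list of three; "turn": the turn about the tool's z in degrees; "jaw": the closure in counts, from 0 (fully open) to 255 (shut). A call has 1 to 5 rows; each row is the pose to reach, as a shift and turn from the pose measured when the call began, along the tool's axes at that moment; what a row does not reach only later rows make up. A row lasts 1/12 s, in which the tool goes at most 41.7 mm and 7.16 degrees, less where a joint would pass 70% of its speed; a pose out of reach is approached as far as the arm can. A call with a gripper value outside its range is refused whole. The fingers move at their own pace and stop on an object; "force" is the grip in N (left out, the last holds). Time passes only in rows, so rows that repeat a pose let the fingers close. It gives the time, the measured TCP pose, the force and the opening at its end, in the units of the state.
- observe(): the state, without advancing time (a new reading comes with each control period).
- get_image(name): name is "side" or "top" or "wrist"; returns a dict with "frame" (420x560x3 uint8, red, green, blue), "depth" (420x560 float32, m along the optical axis (not along the pixel's ray), 0 where there is no reading), "camera_matrix" (3x3 intrinsics, pixels), "distortion" ([k1, k2, p1, p2, k3] as OpenCV has them; the pictures are not rectified), "cam_to_world" (4x4, takes a point from camera to world coordinates). Camera axes: x right, y up, looking along -z (the intrinsics and any distortion apply to the point x, -y, -z); pixel columns grow to the right and rows downward; lengths in m; the calibration is good to about 2 mm. A picture is of the moment at which its call begins.
- sign_off(): hands the job in, once; it reports no verdict.
The state is a dict: "clock": time; "joints": joint angles; "dq": joint speeds; "joint_efforts": joint torques, N m; "position": TCP position; "ee_rot": TCP orientation; "force": force on the tool from outside, world axes, zero at the start; "ft_torque": the same for the moment, N m; "width": opening from 0.0 (shut) to 1.0 (fully open).
Only numpy, scipy, OpenCV 4.12 (cv2) and the standard library are available. Lean on these libraries where they do the work, as an engineer would, in place of code of your own. Each camera call takes 0.05 s, during which the arm holds its last target.

### The job

The painted leaf-shaped panel lies face up on one half of the wooden turning block. Turn it over like a page onto the empty half, lowering it under control rather than letting it flop over, so that it lies flat with its bare back up, straight and close along the ridge and about midway along it; then press the sprayer's nozzle cap all the way down and let it spring back. Do not press the nozzle before the panel is turned and lying there, and leave everything else on the table where it stands.

Things in the scene. Friction and masses are not known exactly. Their poses are not given: they have to be found in the camera images.
- panel: loose plywood leaf 8 mm thick, 0.13 kg: a square 110 x 110 mm with a right-angled point on +x (165 mm long in all; straight side edges at y = -55 and 55 mm, x -55 to 55 mm). Origin: centre of the square, mid-thickness. +z out of its painted face; -z face bare. Starts painted face up on the block's -y half, one side edge near the ridge, the other overhanging about 30 mm
- block: fixed wooden block, x -105 to 85 mm, y -89 to 89 mm, top 55 mm above the table. Origin: on the table under the ridge's middle (ridge's middle = x 0); z up. A ridge 10 mm wide (y -5 to 5 mm), 12 mm above the top, runs its length along x and parts the -y half, where the panel starts, from the empty +y half. Free space beside both outer sides
- nozzle_top (a point): centre of the top of the sprayer's grey nozzle cap, 34 mm across, 22 mm tall, top 170 mm above the table; on a fixed white bottle 51 mm across (foot 84 mm) just beyond the empty half's +x end, spout towards it. Pushed straight down
- nozzle (a joint): travel of the nozzle cap in m: 0 up, 0.008 fully down, sprung back; needs about 6 N to go fully down
- brush_jar: bystander: green glass jar of brushes, 72 mm across, jar 85 mm and brushes about 205 mm high, origin under its middle
- paint_tub: bystander: white tub 60 mm across, 45 mm high, origin under its middle
- palette: bystander: round yellow palette 132 mm across, 9 mm high, origin under its middle
- flat_brush: bystander: brush 190 mm long lying along its x axis, about 20 mm high, off to the robot's left, origin under its middle
- tin_plate: bystander: metal plate 130 mm across, 16 mm high, origin under its middle
- ink_bottle: bystander: white bottle 52 mm across, 110 mm high, origin under its middle
Not all that is in view belongs to the job. What is shaped like the part that bears nozzle_top but yellow is not meant.

How it is judged:
On the way, in this order (a step that is already met when the one before it is completed fails the run):
1. the panel lies bare back up on the empty half, straight along the ridge (angle between panel's own z axis and vertical above 3.02 rad and y of panel in the frame of block between 0.055 and 0.073 m and x of panel in the frame of block between -0.065 and 0.04 m and z of panel in the frame of block between 0.054 and 0.064 m and angle between the x axis of panel and the x axis of block, either way round below 0.12 rad and linear speed of panel below 0.03 m/s), for 0.3 s.
2. the nozzle cap is pressed all the way down with the panel lying there (angle between panel's own z axis and vertical above 3.02 rad and y of panel in the frame of block between 0.055 and 0.073 m and x of panel in the frame of block between -0.065 and 0.04 m and z of panel in the frame of block between 0.054 and 0.064 m and angle between the x axis of panel and the x axis of block, either way round below 0.12 rad and value of joint nozzle above 0.0065 m), for 0.05 s.
At the end, for the whole second after the job is handed in: The panel rests on the block's +y half, bare face up, flat and straight along the ridge (within 0.12 rad), near edge within 13 mm of the ridge, its centre from 65 mm behind to 40 mm beyond the ridge's middle; the nozzle cap is back up (within 2 mm) (angle between panel's own z axis and vertical above 3.02 rad and y of panel in the frame of block between 0.055 and 0.073 m and x of panel in the frame of block between -0.065 and 0.04 m and z of panel in the frame of block between 0.054 and 0.064 m and angle between the x axis of panel and the x axis of block, either way round below 0.12 rad and linear speed of panel below 0.02 m/s and value of joint nozzle below 0.002 m); the robot touches nothing.
It fails at once if the panel flops over or is thrown (turns faster than 12 rad/s) (angular speed of panel above 12 rad/s).
It fails at once if the nozzle is pressed (past 4 mm) before the panel lies turned over (value of joint nozzle above 0.004 m and not (angle between panel's own z axis and vertical above 3.02 rad and y of panel in the frame of block between 0.055 and 0.073 m and x of panel in the frame of block between -0.065 and 0.04 m and z of panel in the frame of block between 0.054 and 0.064 m and angle between the x axis of panel and the x axis of block, either way round below 0.12 rad)).
It fails at once if a bystander is moved more than 25 mm (distance of any of brush_jar, paint_tub, palette, flat_brush, tin_plate, ink_bottle from where it was at the start of the episode above 0.025 m).
It also fails if it takes over 67 s, if anything falls off the work surface, if the arm or the gripper's body presses on something with over 40 N, if the wrist force passes 120 N, or if a joint passes its speed limit or range.

## Working session

There is one attempt and no reset: what is moved stays moved. The work goes in short steps, Python scripts to look and compute and a tool call to move; the robot and the scene stay as the last step left them, time stands still between calls to the robot, and variables do not carry over. Pictures are saved under pics/ and viewed, and the job is handed in when it is done.

Besides the shell and the picture viewer there is one more tool, called by a JSON object that holds its "api" and its "payload". arm_command: Moves the arm, as the interface text tells. Its arguments: {"type":"object","properties":{"deltas":{"type":"array","items":{"type":"object","properties":{"xyz":{"type":"array","items":{"type":"number"}},"turn":{"type":"number"},"jaw":{"type":"number"}}}},"force":{"type":"number"}},"required":["deltas"]}

```bash
ls; mkdir -p pics; cat > h.py <<'E'
import numpy as np, cv2
from cell import observe, get_image, sign_off
def snap(n,f):
    d=get_image(n); cv2.imwrite('pics/'+f, d['frame'][:,:,::-1]); np.savez('pics/'+f+'.npz',**d); return d
def ray(d,u,v):
    p=cv2.undistortPoints(np.array([[[u,v]]],float),d['camera_matrix'],d['distortion'])[0,0]
    M=d['cam_to_world']; return M[:3,3], M[:3,:3]@np.array([p[0],-p[1],-1.])
def onz(d,u,v,z):
    o,r=ray(d,u,v); return o+r*(z-o[2])/r[2]
def dep(d,u,v):
    o,r=ray(d,u,v); return o+r*d['depth'][int(v),int(u)]
E
python3 - <<'E'
from h import *
for n in ['side','top','wrist']:
    d=snap(n,n+'0.png'); print(n,d['cam_to_world'].round(3).tolist())
print(observe())
E
```

```text
pics
side [[0.815, 0.405, -0.415, 0.081], [-0.579, 0.554, -0.598, -0.645], [-0.012, 0.727, 0.686, 0.885], [0.0, 0.0, 0.0, 1.0]]
top [[0.01, 0.998, -0.057, 0.481], [-1.0, 0.009, -0.014, -0.005], [-0.014, 0.058, 0.998, 1.073], [0.0, 0.0, 0.0, 1.0]]
wrist [[0.338, -0.904, -0.261, 0.14], [0.941, 0.324, 0.094, 0.613], [-0.0, -0.277, 0.961, 0.383], [0.0, 0.0, 0.0, 1.0]]
{'clock': 0.15, 'joints': array([-1.32859755,  0.43506255,  0.02492872,  1.57384833, -0.01159054,
        1.13401308, -0.07513394]), 'dq': array([ 0.00058462, -0.0017517 ,  0.00103061, -0.00227346,  0.0001582 ,
        0.00162032,  0.00106729]), 'joint_efforts': array([ 2.49250974e-03, -6.68254924e+01,  9.86267142e-01, -3.14692140e+01,
       -6.05242280e-02,  3.93373123e-02,  7.29651492e-05]), 'position': array([0.21114887, 0.58785354, 0.22614035]), 'ee_rot': array([-5.38999606e-01, -3.09490125e+00,  1.85658559e-03]), 'force': array([-0.12887031,  0.41980364, -0.68645185]), 'ft_torque': array([0.03556103, 0.03881526, 0.02833136]), 'width': 0.9960345031627339}
```

View pics/top0.png

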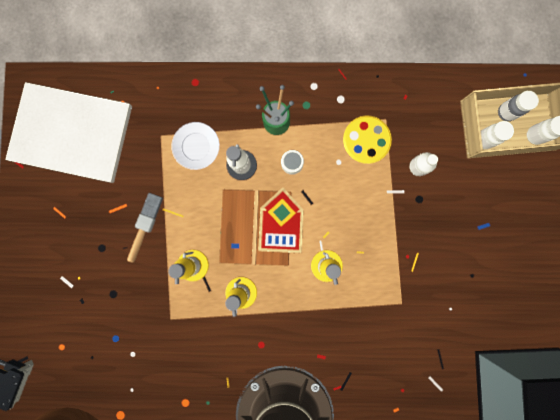

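View pics/side0.png

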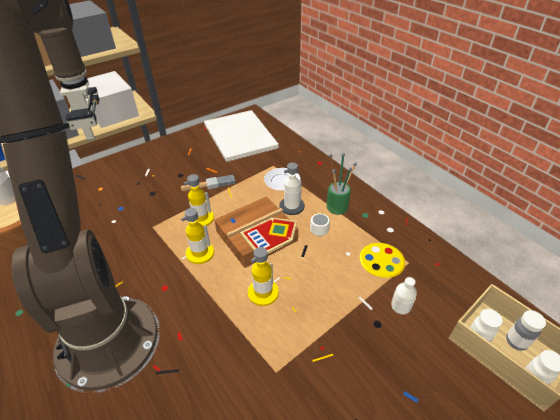

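View pics/wrist0.png

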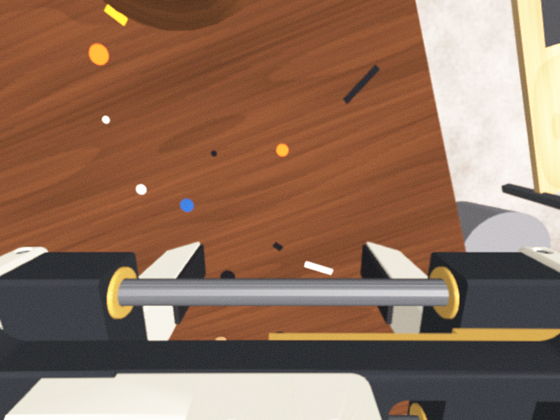

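Candidates for the white sprayer: white with a grey cap at top (240,162) and side (292,190). The yellow-bottled lookalikes are at top (190,266), (240,294) and (327,267). By the description I choose (240,162) and check it in a crop.

```bash
python3 - <<'E'
from h import *
d=dict(np.load('pics/top0.png.npz'))
c=d['frame'][120:320,150:360,::-1]; cv2.imwrite('pics/crop0.png',cv2.resize(c,None,fx=2.8,fy=2.8,interpolation=cv2.INTER_CUBIC))
H,W=d['depth'].shape
P=np.zeros((H,W,3))
pts=np.stack(np.meshgrid(np.arange(W),np.arange(H)),-1).reshape(-1,1,2).astype(float)
u=cv2.undistortPoints(pts,d['camera_matrix'],d['distortion'])[:,0]
r=np.c_[u[:,0],-u[:,1],-np.ones(len(u))]*d['depth'].reshape(-1,1)
P=(r@d['cam_to_world'][:3,:3].T+d['cam_to_world'][:3,3]).reshape(H,W,3)
np.save('pics/P.npy',P)
z=P[:,:,2]
hsv=cv2.cvtColor(d['frame'],cv2.COLOR_RGB2HSV)
roi=np.zeros((H,W),bool); roi[180:275,210:310]=True
b=roi&(z>.045)&(z<.075)
print('block+panel',cv2.minAreaRect(P[b][:,:2].astype(np.float32)), np.median(z[b]))
x=P[b]; 
for lo,hi in [(.05,.058),(.0585,.0645),(.0645,.07)]:
    m=b&(z>lo)&(z<hi); print(lo,m.sum(),cv2.minAreaRect(P[m][:,:2].astype(np.float32)))
# tall things
t=(z>.13)&(z<.25)
n,l,s,cc=cv2.connectedComponentsWithStats(t.astype(np.uint8))
for i in range(1,n):
    if 8<s[i,4]<3000: q=P[l==i]; print(cc[i].round(),s[i,4],q.mean(0).round(3),q.max(0).round(3),q.min(0).round(3))
E
```

```text
block+panel ((0.5005552768707275, 0.06478244811296463), (0.21034622192382812, 0.19792939722537994), 88.43402099609375) 0.05751601354570468
0.05 2932 ((0.4972592294216156, 0.07892944663763046), (0.18191887438297272, 0.18985722959041595), 88.27581024169922)
0.0585 1829 ((0.5015779137611389, 0.06254909932613373), (0.20593897998332977, 0.1957825869321823), 88.42282104492188)
0.0645 865 ((0.4991963803768158, 0.02278277277946472), (0.12475045770406723, 0.1929146647453308), 88.44935607910156)
[281.  91.] 47 [0.811 0.015 0.162] [0.82  0.02  0.183] [0.801 0.007 0.131]
[264.  94.] 52 [0.804 0.055 0.168] [0.814 0.062 0.194] [0.796 0.046 0.13 ]
[289. 105.] 42 [ 0.775 -0.004  0.173] [0.779 0.005 0.195] [ 0.77  -0.013  0.13 ]
[260. 109.] 44 [0.763 0.061 0.18 ] [0.771 0.069 0.205] [0.758 0.051 0.131]
[276. 119.] 16 [0.741 0.024 0.179] [0.746 0.027 0.182] [0.736 0.02  0.176]
[233. 155.] 205 [0.66  0.123 0.168] [0.679 0.14  0.176] [0.634 0.108 0.149]
[176. 271.] 229 [0.391 0.249 0.167] [0.41  0.267 0.175] [0.364 0.234 0.13 ]
[333. 272.] 215 [ 0.394 -0.107  0.169] [ 0.413 -0.091  0.174] [ 0.367 -0.123  0.15 ]
[233. 303.] 223 [0.321 0.118 0.168] [0.34  0.136 0.174] [0.294 0.103 0.149]
[ 29. 364.] 40 [0.202 0.534 0.239] [0.207 0.543 0.249] [0.183 0.525 0.227]
[532. 393.] 2868 [ 0.145 -0.528  0.204] [ 0.184 -0.494  0.245] [ 0.058 -0.634  0.13 ]
[284. 415.] 341 [0.072 0.001 0.158] [0.082 0.054 0.199] [ 0.05  -0.048  0.13 ]
```

View pics/crop0.png

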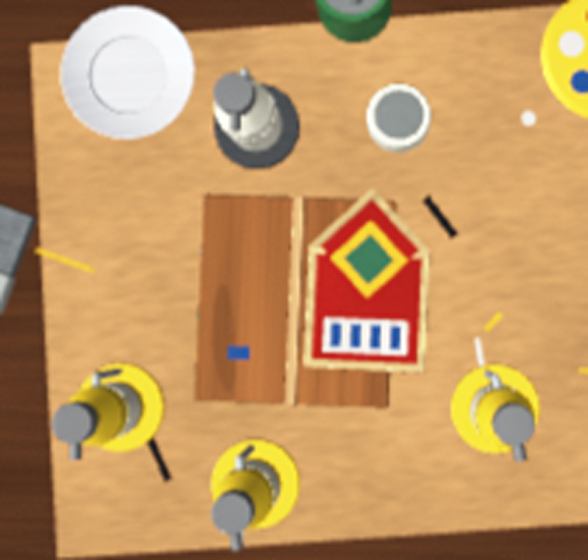

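The crop confirms it: the white bottle on a dark foot has its grey cap at crop (235,93), and the other three bottles are yellow. Next I'll measure the frames.

```bash
python3 - <<'E'
from h import *
d=dict(np.load('pics/top0.png.npz'))
f=lambda c,z: onz(d,150+(c[0]+.5)/2.8-.5,120+(c[1]+.5)/2.8-.5,z)
rt,rb=f((297,196),.067),f((291,404),.067)
B={k:f(v,.055) for k,v in dict(tl=(205,194),bl=(196,400),br=(388,406)).items()}
ex=rt-rb; yaw=np.arctan2(ex[1],ex[0]); ln=np.linalg.norm(ex); print('ridge yaw',yaw,ln,rt,rb)
ex=np.array([np.cos(yaw),np.sin(yaw)]); ey=np.array([-ex[1],ex[0]])
mid=(rt+rb)[:2]/2; O=mid+ex*.010; print('O',O)
bl=lambda p:np.array([(p[:2]-O)@ex,(p[:2]-O)@ey])
for k,v in B.items(): print(k,bl(v).round(4))
for n,c in dict(tip=(373,190),tr=(428,252),br=(422,370),bl=(305,365),tl=(311,247)).items(): print(n,bl(f(c,.063)).round(4))
n=f((235,93),.17); print('nozzle',n,bl(n))
P=np.load('pics/P.npy'); 
hsv=cv2.cvtColor(d['frame'],cv2.COLOR_RGB2HSV)
g=(abs(P[:,:,2]-.171)<.005)
n_,l,s,cc=cv2.connectedComponentsWithStats(g.astype(np.uint8))
for i in range(1,n_):
    if s[i,4]>60:
        pp=np.argwhere(l==i)[:,::-1].astype(np.float32); (u,v),r=cv2.minEnclosingCircle(pp); q=P[l==i].mean(0); print(s[i],(u,v),r,q, bl(q).round(3))
E
```

```text
ridge yaw -0.014900496304345322 0.18815796912269558 [0.59018659 0.07843148 0.067     ] [0.40204951 0.08123502 0.067     ]
O [0.50611694 0.07968425]
tl [0.0852 0.086 ]
bl [-0.1037  0.0879]
br [-0.1045 -0.0874]
tip [ 0.0916 -0.0689]
tr [ 0.0362 -0.1203]
br [-0.0708 -0.1173]
bl [-0.069  -0.0113]
tl [ 0.0382 -0.0138]
nozzle [0.66365287 0.12207311 0.17      ] [0.15688685 0.04473143]
[226 146  14  15 162] (232.72222900390625, 153.1666717529297) 7.20305871963501 [0.6630256  0.12446171 0.16989322] [0.156 0.047]
[168 263  15  15 169] (174.99600219726562, 270.2760009765625) 7.364620685577393 [0.39359223 0.2505864  0.16985232] [-0.115  0.169]
[326 264  15  15 177] (332.868408203125, 270.868408203125) 7.4434380531311035 [ 0.3964472  -0.10690149  0.1701973 ] [-0.107 -0.188]
[225 295  15  19 182] (232.0, 304.0) 9.055485725402832 [0.32256959 0.11956951 0.16993326] [-0.184  0.037]
[512 373  48  47 191] (536.4334106445312, 395.9348449707031) 32.17554473876953 [ 0.14263268 -0.52968009  0.17088085] [-0.354 -0.615]
```

```bash
cat >> h.py <<'E'
from scipy.spatial.transform import Rotation as R
O=np.array([.5061,.0797]); YAW=-.0149
ex=np.array([np.cos(YAW),np.sin(YAW)]); ey=np.array([-ex[1],ex[0]])
def blk(p): return np.array([(p[:2]-O)@ex,(p[:2]-O)@ey])
def wld(b): return O+ex*b[0]+ey*b[1]
def stat():
    s=observe(); m=R.from_rotvec(s['ee_rot']).as_matrix(); yy=np.degrees(np.arctan2(m[1,1],m[0,1])-YAW)
    print('t%.2f blk %s z%.4f jawyaw %.2f tilt %.2f w %.3f F %s'%(s['clock'],(blk(s['position'])*1e3).round(1),s['position'][2],yy,np.degrees(np.arccos(-m[2,2])),s['width'],s['force'].round(1)), 'q',s['joints'].round(2)); return s,m,yy
def go(bx,by,z,yaw):
    s,m,yy=stat(); w=wld([bx,by]); d=m.T@(np.r_[w,z]-s['position']); t=-(yaw-yy)
    print('delta cm',(d*100).round(2),'turn',round(t,2), 'dist',np.linalg.norm(d).round(3))
E
python3 - <<'E'
from h import *
go(.0555,-.145,.25,0)
d=dict(np.load('pics/top0.png.npz'))
for n,c,z in [('tub',(292,161.6),.045),('tub l',(281,162),.045)]: print(n,blk(onz(d,*c,z)))
E
```

```text
t0.15 blk [-302.5  503.7] z0.2261 jawyaw 71.09 tilt 0.07 w 0.996 F [-0.1  0.4 -0.7] q [-1.33  0.44  0.02  1.57 -0.01  1.13 -0.08]
delta cm [-54.89 -49.77  -2.32] turn 71.09 dist 0.741
tub [ 0.16228506 -0.09072446]
tub l [ 0.16058714 -0.06203723]
```

{"api": "arm_command", "payload": {"deltas": [{"xyz":[-3,-2.7,-0.5],"turn":0,"jaw":0},{"xyz":[-6,-5.4,-1],"turn":0,"jaw":0},{"xyz":[-9,-8,-2],"turn":0,"jaw":0},{"xyz":[-12,-10.8,-2.5],"turn":0,"jaw":0},{"xyz":[-15,-13.5,-2.5],"turn":0,"jaw":0}], "force": 10}}

```text
clock: 0.57
position: [0.3075, 0.4086, 0.2522]
ee_rot: [0.539, 3.095, 0.0]
force: [0.5, 0.3, -0.5]
width: 1.0
```

```bash
python3 - <<'E'
from h import *
go(.0555,-.145,.25,0)
E
```

```text
t0.57 blk [-203.4  325.9] z0.2522 jawyaw 71.10 tilt 0.03 w 1.000 F [ 0.5  0.3 -0.5] q [-1.09  0.23  0.07  1.81 -0.02  1.1   0.22]
delta cm [-39.75 -36.17   0.23] turn 71.1 dist 0.537
```

{"api": "arm_command", "payload": {"deltas": [{"xyz":[-3,-2.7,0],"turn":0,"jaw":0},{"xyz":[-6,-5.4,0],"turn":0,"jaw":0},{"xyz":[-9,-8.1,0],"turn":0,"jaw":0},{"xyz":[-12,-10.9,0],"turn":0,"jaw":0},{"xyz":[-15,-13.6,0],"turn":0,"jaw":0}]}}

```text
clock: 0.98
position: [0.4031, 0.2278, 0.2523]
ee_rot: [0.539, 3.095, 0.001]
force: [0.5, 0.8, -0.6]
width: 1.003
```

{"api": "arm_command", "payload": {"deltas": [{"xyz":[-3,-2.7,0],"turn":7,"jaw":0},{"xyz":[-6,-5.4,0],"turn":14,"jaw":0},{"xyz":[-9,-8.1,0],"turn":21,"jaw":0},{"xyz":[-12,-10.9,0],"turn":28,"jaw":0},{"xyz":[-15,-13.6,0],"turn":35,"jaw":0}]}}

```text
clock: 1.4
position: [0.4987, 0.047, 0.2525]
ee_rot: [1.453, 2.785, 0.001]
force: [0.1, 0.9, 0.1]
width: 1.002
```

```bash
python3 - <<'E'
from h import *
go(.0555,-.145,.25,0)
E
```

```text
t1.40 blk [ -7.  -32.8] z0.2525 jawyaw 35.75 tilt 0.05 w 1.002 F [0.1 0.9 0.1] q [-0.56  0.21  0.44  1.86 -0.1   1.09  0.52]
delta cm [-12.76  -1.49   0.24] turn 35.75 dist 0.128
```

{"api": "arm_command", "payload": {"deltas": [{"xyz":[-4,-0.5,0],"turn":7,"jaw":0},{"xyz":[-8,-1,0],"turn":14,"jaw":0},{"xyz":[-12,-1.5,0.2],"turn":21,"jaw":0},{"xyz":[-12.8,-1.5,0.2],"turn":28,"jaw":0},{"xyz":[-12.8,-1.5,0.2],"turn":35,"jaw":0}]}}

```text
clock: 1.82
position: [0.5603, -0.0708, 0.2502]
ee_rot: [2.235, 2.205, -0.001]
force: [0.0, 1.2, -0.3]
width: 0.999
```

```bash
python3 - <<'E'
from h import *
go(.0555,-.145,.25,0)
snap('wrist','w1.png'); snap('top','t1.png')
E
```

```text
t1.82 blk [  56.4 -149.7] z0.2502 jawyaw 0.08 tilt 0.11 w 0.999 F [ 0.   1.2 -0.3] q [-0.42  0.35  0.61  1.73 -0.21  1.14  0.24]
delta cm [ 0.47 -0.09  0.02] turn 0.08 dist 0.005
```

View pics/w1.png

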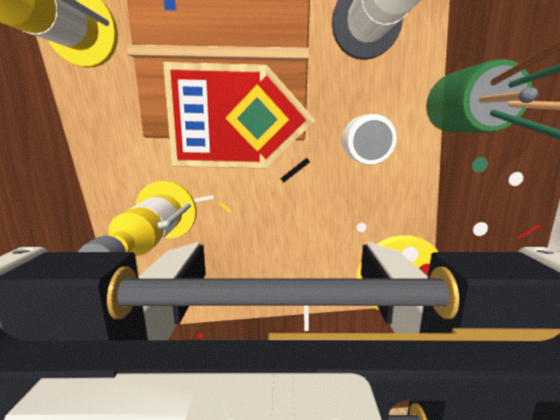

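View pics/t1.png

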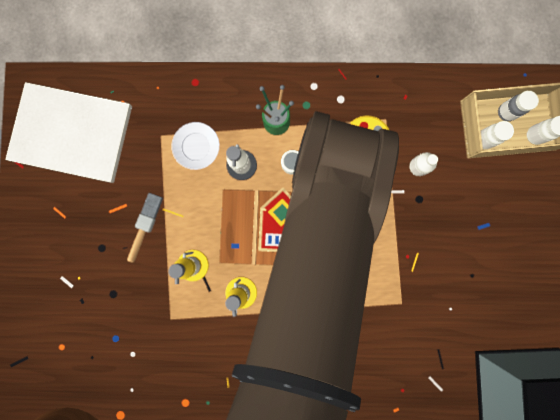

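Wrist view: the panel corners are at (170,63), (262,67), (262,165) and (175,165), with the tip at (313,120). The ridge is at about (130–308, 47–53), and the tub at (370,138) is clear. I'll cross-check the positions from this view.

```bash
python3 - <<'E'
from h import *
d=dict(np.load('pics/w1.png.npz'))
for n,c,z in [('bl',(170,63),.063),('tl',(262,67),.063),('tip',(313,120),.063),('tr',(262,165),.063),('br',(175,165),.063),('ridgeL',(130,48.5),.067),('ridgeR',(308,52),.067),('blk',(307,58),.055),('tub',(370,138),.045)]:
    print(n,blk(onz(d,*c,z)).round(4), blk(dep(d,*c)).round(4), dep(d,*c)[2].round(4))
cv2.imwrite('pics/w1c.png',cv2.resize(d['frame'][30:200,100:360,::-1],None,fx=3,fy=3))
E
```

```text
bl [-0.0634 -0.0104] [-0.064  -0.0101] 0.0613
tl [ 0.0341 -0.0139] [ 0.034  -0.0136] 0.0613
tip [ 0.0901 -0.0676] [ 0.0902 -0.0676] 0.062
tr [ 0.0322 -0.1178] [ 0.0322 -0.1179] 0.0628
br [-0.0691 -0.1181] [-0.0696 -0.1182] 0.0617
ridgeL [-0.1018  0.0022] [-0.102   0.0023] 0.0666
ridgeR [ 0.0824 -0.0003] [ 0.0825 -0.0001] 0.0661
blk [ 0.0824 -0.0035] [ 0.0818 -0.0052] 0.0632
tub [ 0.1608 -0.0878] [ 0.1608 -0.0878] 0.0448
```

View pics/w1c.png

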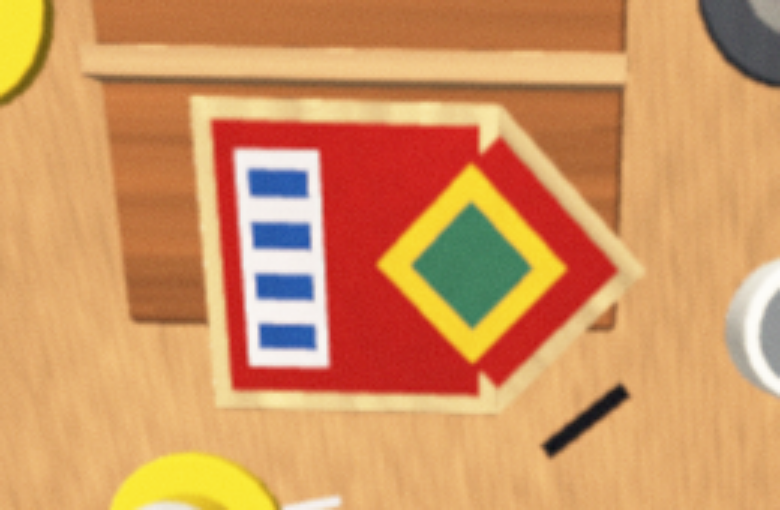

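{"api": "arm_command", "payload": {"deltas": [{"xyz":[0.2,-0.2,4],"turn":0,"jaw":0},{"xyz":[0.4,-0.4,8],"turn":0,"jaw":0},{"xyz":[0.4,-0.4,12],"turn":0,"jaw":0},{"xyz":[0.4,-0.4,16],"turn":0,"jaw":0},{"xyz":[0.4,-0.4,19.5],"turn":0,"jaw":0}]}}

```text
clock: 2.33
position: [0.5545, -0.0618, 0.0528]
ee_rot: [-2.219, -2.222, 0.001]
force: [0.5, 0.3, 0.0]
width: 1.001
```

```bash
python3 - <<'E'
from h import *
go(.0525,-.130,.049,0)
E
```

```text
t2.33 blk [  50.5 -140.7] z0.0528 jawyaw 0.92 tilt 0.08 w 1.001 F [0.5 0.3 0. ] q [-0.33  0.57  0.48  1.95 -0.39  0.72  0.39]
delta cm [1.07 0.22 0.38] turn 0.92 dist 0.012
```

{"api": "arm_command", "payload": {"deltas": [{"xyz":[0.3,0.1,0.2],"turn":0.5},{"xyz":[0.6,0.2,0.4],"turn":0.9},{"xyz":[0.9,0.2,0.4],"turn":0.9},{"xyz":[1.0,0.2,0.4],"turn":0.9},{"xyz":[1.0,0.2,0.4],"turn":0.9}]}}

```text
schema error: expected keys xyz, turn, jaw
```

```bash
python3 - <<'E'
from h import *
go(.0525,-.1245,.049,0)
E
```

```text
t2.33 blk [  50.5 -140.7] z0.0528 jawyaw 0.92 tilt 0.08 w 1.001 F [0.5 0.3 0. ] q [-0.33  0.57  0.48  1.95 -0.39  0.72  0.39]
delta cm [1.62 0.23 0.38] turn 0.92 dist 0.017
```

{"api": "arm_command", "payload": {"deltas": [{"xyz":[0.3,0.1,0.2],"turn":0.5,"jaw":0},{"xyz":[0.6,0.2,0.4],"turn":0.9,"jaw":0},{"xyz":[0.9,0.2,0.4],"turn":0.9,"jaw":0},{"xyz":[1.0,0.2,0.4],"turn":0.9,"jaw":0},{"xyz":[1.1,0.2,0.4],"turn":0.9,"jaw":0}]}}

```text
clock: 2.75
position: [0.5581, -0.0504, 0.0509]
ee_rot: [2.235, 2.206, 0.003]
force: [-0.2, -1.5, 1.2]
width: 1.002
```

{"api": "arm_command", "payload": {"deltas": [{"xyz":[0.1,0,0],"turn":0,"jaw":0},{"xyz":[0.2,0,0],"turn":0,"jaw":0},{"xyz":[0.3,0,0],"turn":0,"jaw":0},{"xyz":[0.4,0,0],"turn":0,"jaw":0},{"xyz":[0.5,0,0],"turn":0,"jaw":0}]}}

```text
clock: 3.17
position: [0.5589, -0.0477, 0.0518]
ee_rot: [2.234, 2.203, 0.003]
force: [-0.1, -9.4, 6.2]
width: 0.998
```

```bash
python3 - <<'E'
from h import *
go(.0525,-.1245,.049,0)
d=snap('wrist','w2.png')
E
```

```text
t3.17 blk [  54.7 -126.6] z0.0518 jawyaw 0.07 tilt 0.27 w 0.998 F [-0.1 -9.4  6.2] q [-0.36  0.57  0.49  1.95 -0.4   0.71  0.36]
delta cm [ 0.21 -0.22  0.28] turn 0.07 dist 0.004
```

View pics/w2.png

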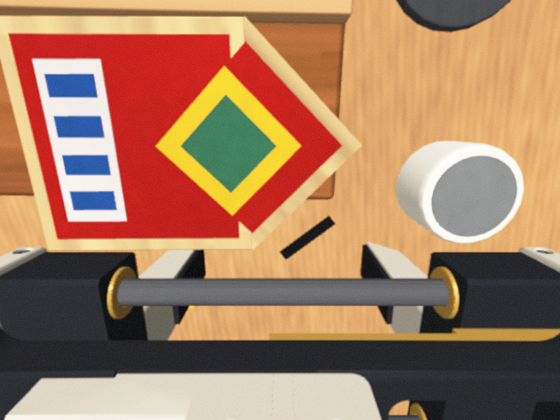

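{"api": "arm_command", "payload": {"deltas": [{"xyz":[0.25,0,0],"turn":0,"jaw":0},{"xyz":[0.25,0,-0.5],"turn":0,"jaw":0},{"xyz":[0.25,0,-1.0],"turn":0,"jaw":0},{"xyz":[0.25,0,-1.5],"turn":0,"jaw":0},{"xyz":[0.3,0,-2.0],"turn":0,"jaw":0}]}}

```text
clock: 3.63
position: [0.558, -0.0465, 0.0719]
ee_rot: [2.234, 2.201, -0.0]
force: [-1.8, -5.7, -0.2]
width: 1.0
```

```bash
python3 - <<'E'
from h import *
stat()
d=snap('wrist','w3.png');d=snap('side','s3.png')
cv2.imwrite('pics/s3c.png',cv2.resize(d['frame'][150:320,170:370,::-1],None,fx=3,fy=3))
E
```

```text
t3.63 blk [  53.8 -125.4] z0.0719 jawyaw 0.00 tilt 0.28 w 1.000 F [-1.8 -5.7 -0.2] q [-0.38  0.55  0.51  1.93 -0.37  0.75  0.33]
```

View pics/w3.png

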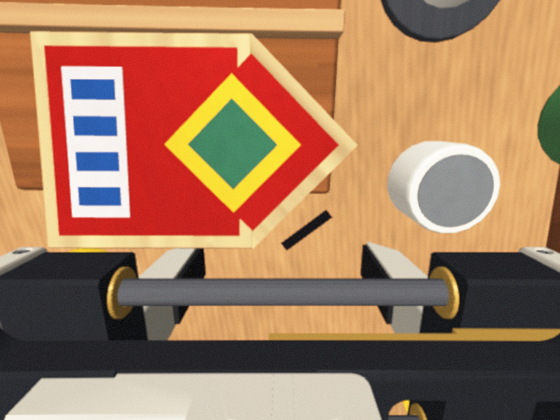

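View pics/s3c.png

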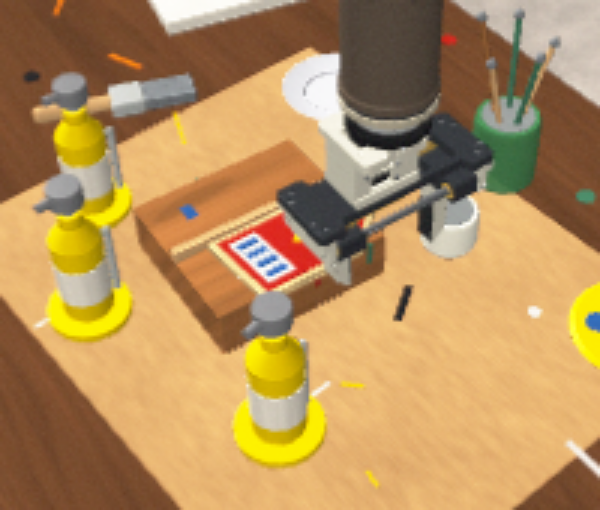

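The wrist view shows the panel's far edge on the ridge at row 35 and its near edge at row 245, by the fingers. The depth will tell whether it has lifted.

```bash
cat >> h.py <<'E'
def panel_tilt(d, zlo=.05):
    # fit plane to red panel pixels
    hsv=cv2.cvtColor(d['frame'],cv2.COLOR_RGB2HSV)
    m=((hsv[...,0]<6)|(hsv[...,0]>174))&(hsv[...,1]>170)&(hsv[...,2]>120)&(d['depth']>0)
    n,l,s,c=cv2.connectedComponentsWithStats(m.astype(np.uint8))
    i=1+np.argmax(s[1:,4]); v,u=np.nonzero(l==i)
    p=np.array([dep(d,a,b) for a,b in zip(u[::7],v[::7])]); q=np.c_[[blk(x) for x in p],p[:,2]]
    c=q.mean(0); n=np.linalg.svd(q-c)[2][2]; n*=np.sign(n[2]) 
    print('panel red mean',c.round(4),'normal',n.round(3),'tilt deg',np.degrees(np.arccos(n[2])).round(1),'zrange',q[:,2].min().round(3),q[:,2].max().round(3), 'yrange',q[:,1].min().round(3),q[:,1].max().round(3),'n',len(q))
E
python3 - <<'E'
from h import *
for f in ['w1','w2','w3','s3']: panel_tilt(dict(np.load(f'pics/{f}.png.npz')))
E
```

```text
panel red mean [-0.0004 -0.0628  0.0628] normal [-0.001 -0.001  1.   ] tilt deg 0.1 zrange 0.06 0.065 yrange -0.113 -0.017 n 756
panel red mean [-0.0006 -0.0548  0.0627] normal [-0.    -0.002  1.   ] tilt deg 0.1 zrange 0.061 0.065 yrange -0.109 -0.013 n 4267
panel red mean [-0.0007 -0.057   0.0723] normal [-0.001  0.181  0.983] tilt deg 10.4 zrange 0.062 0.083 yrange -0.106 -0.012 n 3633
panel red mean [-0.0265 -0.058   0.0728] normal [0.018 0.187 0.982] tilt deg 10.8 zrange 0.063 0.082 yrange -0.103 -0.016 n 34
```

{"api": "arm_command", "payload": {"deltas": [{"xyz":[0.23,0,-0.4],"turn":0,"jaw":0},{"xyz":[0.29,0,-0.8],"turn":0,"jaw":0},{"xyz":[0.37,0,-1.2],"turn":0,"jaw":0},{"xyz":[0.46,0,-1.6],"turn":0,"jaw":0},{"xyz":[0.56,0,-1.9],"turn":0,"jaw":0}]}}

```text
clock: 4.15
position: [0.5582, -0.0419, 0.0919]
ee_rot: [2.234, 2.2, -0.001]
force: [-1.0, -6.5, 1.5]
width: 0.998
```

{"api": "arm_command", "payload": {"deltas": [{"xyz":[0.3,0,-0.35],"turn":0,"jaw":0},{"xyz":[0.4,0,-0.7],"turn":0,"jaw":0},{"xyz":[0.55,0,-1.0],"turn":0,"jaw":0},{"xyz":[0.7,0,-1.3],"turn":0,"jaw":0},{"xyz":[0.87,0,-1.6],"turn":0,"jaw":0}]}}

```text
clock: 4.57
position: [0.558, -0.0349, 0.1083]
ee_rot: [2.234, 2.198, -0.003]
force: [-1.7, -8.3, 2.9]
width: 1.003
```

```bash
python3 - <<'E'
from h import *
stat()
d=snap('wrist','w4.png');panel_tilt(d)
E
```

```text
t4.57 blk [  53.6 -113.8] z0.1083 jawyaw -0.08 tilt 0.44 w 1.003 F [-1.7 -8.3  2.9] q [-0.43  0.49  0.55  1.91 -0.33  0.83  0.28]
panel red mean [-0.0011 -0.0554  0.0925] normal [0.002 0.509 0.861] tilt deg 30.6 zrange 0.065 0.115 yrange -0.093 -0.011 n 2582
```

View pics/w4.png

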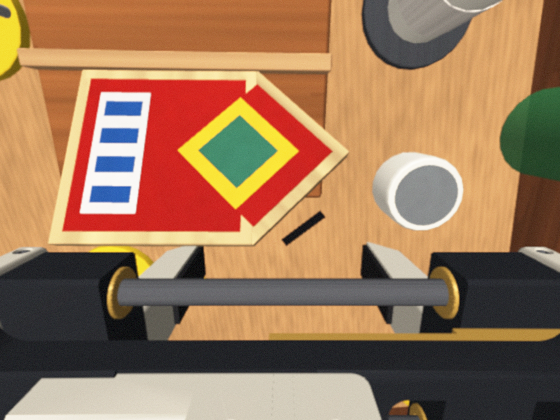

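{"api": "arm_command", "payload": {"deltas": [{"xyz":[0.42,0,-0.35],"turn":0,"jaw":0},{"xyz":[0.6,0,-0.7],"turn":0,"jaw":0},{"xyz":[0.8,0,-1.0],"turn":0,"jaw":0},{"xyz":[1.0,0,-1.25],"turn":0,"jaw":0},{"xyz":[1.25,0,-1.45],"turn":0,"jaw":0}]}}

```text
clock: 5.03
position: [0.5586, -0.0236, 0.1241]
ee_rot: [2.233, 2.196, -0.003]
force: [-0.4, -9.7, 6.7]
width: 1.001
```

```bash
python3 - <<'E'
from h import *
stat()
d=snap('wrist','w5.png');panel_tilt(d)
E
```

```text
t5.03 blk [  54.1 -102.5] z0.1241 jawyaw -0.10 tilt 0.56 w 1.001 F [-0.4 -9.7  6.7] q [-0.46  0.47  0.56  1.9  -0.32  0.86  0.24]
panel red mean [-0.0008 -0.0508  0.1015] normal [0.01  0.662 0.749] tilt deg 41.5 zrange 0.065 0.13 yrange -0.082 -0.01 n 2118
```

{"api": "arm_command", "payload": {"deltas": [{"xyz":[0.45,0,-0.2],"turn":0,"jaw":0},{"xyz":[0.65,0,-0.4],"turn":0,"jaw":0},{"xyz":[0.85,0,-0.55],"turn":0,"jaw":0},{"xyz":[1.1,0,-0.7],"turn":0,"jaw":0},{"xyz":[1.35,0,-0.8],"turn":0,"jaw":0}]}}

```text
clock: 5.5
position: [0.5592, -0.01, 0.1328]
ee_rot: [2.233, 2.195, -0.002]
force: [0.3, -2.2, 0.6]
width: 0.998
```

```bash
python3 - <<'E'
from h import *
stat()
d=snap('wrist','w6.png');panel_tilt(d)
E
```

```text
t5.50 blk [ 54.4 -88.9] z0.1328 jawyaw -0.12 tilt 0.59 w 0.998 F [ 0.3 -2.2  0.6] q [-0.49  0.46  0.57  1.89 -0.31  0.87  0.21]
panel red mean [-0.0007 -0.0435  0.1105] normal [0.01  0.796 0.606] tilt deg 52.7 zrange 0.065 0.142 yrange -0.067 -0.009 n 1784
```

{"api": "arm_command", "payload": {"deltas": [{"xyz":[0.3,0,0.1],"turn":0,"jaw":0},{"xyz":[0.55,0,0.2],"turn":0,"jaw":0},{"xyz":[0.8,0,0.3],"turn":0,"jaw":0},{"xyz":[1.0,0,0.4],"turn":0,"jaw":0},{"xyz":[1.2,0,0.5],"turn":0,"jaw":0}]}}

```text
clock: 5.97
position: [0.5593, 0.0037, 0.1273]
ee_rot: [2.232, 2.198, -0.001]
force: [0.4, -1.1, 0.8]
width: 0.997
```

{"api": "arm_command", "payload": {"deltas": [{"xyz":[0.35,0,0.15],"turn":0,"jaw":0},{"xyz":[0.7,0,0.3],"turn":0,"jaw":0},{"xyz":[1.0,0,0.5],"turn":0,"jaw":0},{"xyz":[1.3,0,0.7],"turn":0,"jaw":0},{"xyz":[1.6,0,0.9],"turn":0,"jaw":0}]}}

```text
clock: 6.38
position: [0.5596, 0.0201, 0.1179]
ee_rot: [2.232, 2.198, -0.001]
force: [0.0, 0.1, 0.7]
width: 1.003
```

```bash
python3 - <<'E'
from h import *
stat()
d=snap('wrist','w7.png');panel_tilt(d)
E
```

```text
t6.38 blk [ 54.3 -58.8] z0.1179 jawyaw -0.02 tilt 0.52 w 1.003 F [0.  0.1 0.7] q [-0.53  0.48  0.55  1.9  -0.32  0.84  0.17]
panel red mean [ 0.0006 -0.0264  0.122 ] normal [0.011 0.949 0.316] tilt deg 71.6 zrange 0.064 0.155 yrange -0.038 -0.007 n 1668
```

View pics/w7.png

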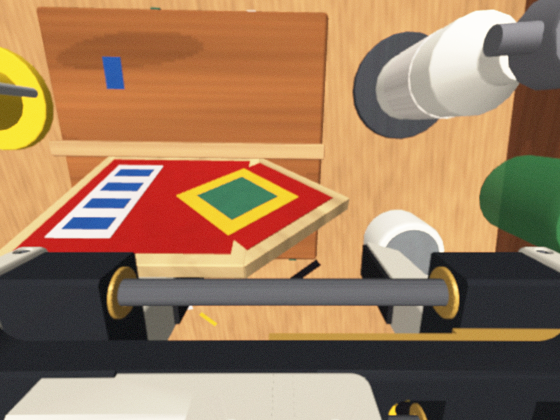

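{"api": "arm_command", "payload": {"deltas": [{"xyz":[0.48,-0.02,-0.1],"turn":-5,"jaw":0},{"xyz":[0.96,-0.08,-0.2],"turn":-10,"jaw":0},{"xyz":[1.44,-0.19,-0.3],"turn":-15,"jaw":0},{"xyz":[1.9,-0.33,-0.3],"turn":-20,"jaw":0},{"xyz":[2.35,-0.52,-0.3],"turn":-25,"jaw":0}]}}

```text
clock: 6.85
position: [0.5546, 0.0448, 0.1204]
ee_rot: [1.697, 2.634, -0.004]
force: [-0.4, -0.3, 0.2]
width: 1.0
```

```bash
cat >> h.py <<'E'
def fing():
    s,m,yy=stat(); y=np.radians(yy); a=blk(s['position']); e=np.array([np.cos(y),np.sin(y)])*.0555
    print('A',((a-e)*1e3).round(1),'B',((a+e)*1e3).round(1))
E
python3 - <<'E'
from h import *
fing()
d=snap('wrist','w8.png');panel_tilt(d)
E
```

```text
t6.85 blk [ 49.  -34.2] z0.1204 jawyaw 25.27 tilt 0.50 w 1.000 F [-0.4 -0.3  0.2] q [-0.5   0.46  0.43  1.9  -0.24  0.83  0.49]
A [ -1.1 -57.9] B [ 99.2 -10.5]
panel red mean [-0.0044 -0.025   0.1232] normal [0.012 0.956 0.293] tilt deg 73.0 zrange 0.063 0.156 yrange -0.036 -0.006 n 1839
```

View pics/w8.png

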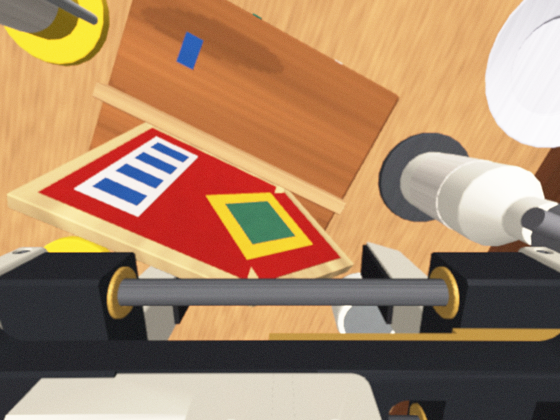

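{"api": "arm_command", "payload": {"deltas": [{"xyz":[0.48,-0.02,0],"turn":-5,"jaw":0},{"xyz":[0.96,-0.08,0],"turn":-10,"jaw":0},{"xyz":[1.44,-0.19,0],"turn":-15,"jaw":0},{"xyz":[1.9,-0.33,0],"turn":-20,"jaw":0},{"xyz":[2.35,-0.52,0],"turn":-25,"jaw":0}]}}

```text
clock: 7.32
position: [0.5396, 0.065, 0.1201]
ee_rot: [1.074, 2.945, -0.007]
force: [-0.2, -0.7, 0.5]
width: 1.0
```

```bash
python3 - <<'E'
from h import *
fing()
d=snap('wrist','w9.png');panel_tilt(d)
E
```

```text
t7.32 blk [ 33.7 -14.2] z0.1201 jawyaw 50.79 tilt 0.47 w 1.000 F [-0.2 -0.7  0.5] q [-0.46  0.43  0.31  1.92 -0.17  0.82  0.82]
A [ -1.4 -57.2] B [68.8 28.8]
panel red mean [-0.0183 -0.0235  0.1212] normal [0.013 0.959 0.283] tilt deg 73.5 zrange 0.064 0.156 yrange -0.034 -0.006 n 1411
```

View pics/w9.png

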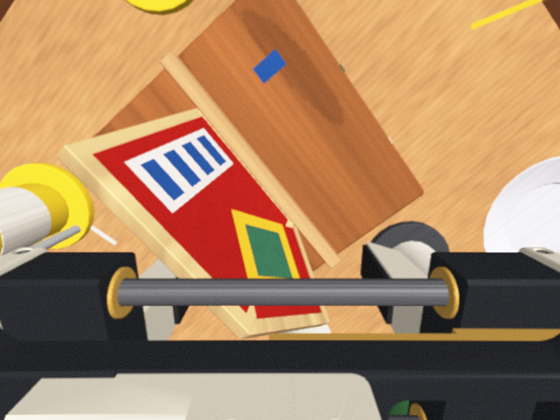

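Swinging works: the panel still leans at 73.5°, and finger B is now past the ridge line. I'll finish the quarter turn.

{"api": "arm_command", "payload": {"deltas": [{"xyz":[0.48,-0.02,0],"turn":-5,"jaw":0},{"xyz":[0.96,-0.08,0],"turn":-10,"jaw":0},{"xyz":[1.44,-0.19,0],"turn":-15,"jaw":0},{"xyz":[1.9,-0.33,0],"turn":-20,"jaw":0},{"xyz":[2.35,-0.52,0],"turn":-25,"jaw":0}]}}

```text
clock: 7.78
position: [0.5173, 0.0765, 0.1197]
ee_rot: [0.4, 3.111, -0.008]
force: [0.1, 0.1, 0.2]
width: 1.001
```

{"api": "arm_command", "payload": {"deltas": [{"xyz":[0.48,-0.02,0],"turn":-5,"jaw":0},{"xyz":[0.96,-0.08,0],"turn":-10,"jaw":0},{"xyz":[1.2,-0.1,0],"turn":-13,"jaw":0}]}}

```text
clock: 8.03
position: [0.505, 0.0783, 0.1196]
ee_rot: [0.045, 3.137, -0.009]
force: [0.1, -0.5, 0.3]
width: 1.0
```

```bash
python3 - <<'E'
from h import *
fing()
d=snap('wrist','w10.png');panel_tilt(d); snap('side','s10.png')
E
```

```text
t8.03 blk [-1.1 -1.4] z0.1196 jawyaw 89.23 tilt 0.41 w 1.000 F [ 0.1 -0.5  0.3] q [-0.37  0.37  0.14  1.99 -0.06  0.78  1.34]
A [ -1.8 -56.9] B [-0.3 54.1]
panel red mean [-0.0268 -0.0252  0.1207] normal [0.012 0.95  0.312] tilt deg 71.8 zrange 0.064 0.156 yrange -0.037 -0.007 n 766
```

View pics/w10.png

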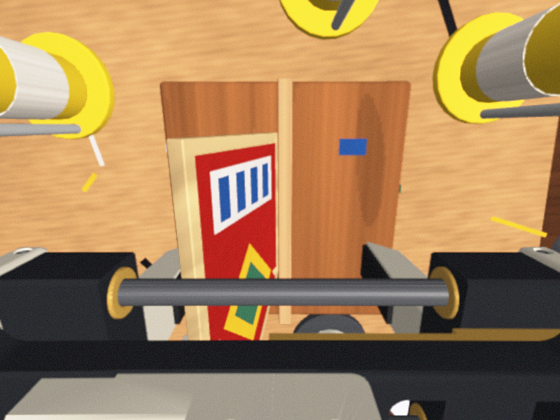

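View pics/s10.png

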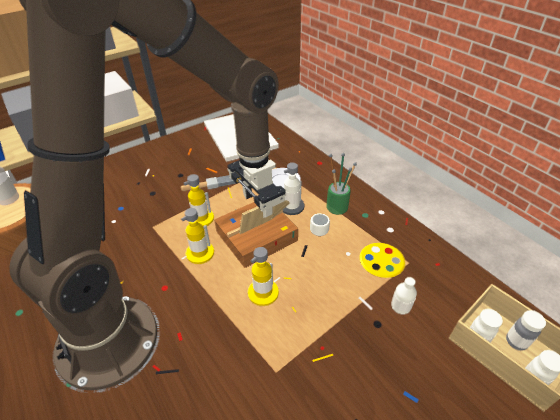

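{"api": "arm_command", "payload": {"deltas": [{"xyz":[0,-0.15,0],"turn":0,"jaw":25},{"xyz":[0,-0.3,0],"turn":-0.7,"jaw":50},{"xyz":[0,-0.5,0],"turn":-0.7,"jaw":75},{"xyz":[0,-0.7,0],"turn":-0.7,"jaw":100},{"xyz":[0,-0.7,0],"turn":-0.7,"jaw":120}], "force": 8}}

```text
clock: 8.55
position: [0.5051, 0.0706, 0.1197]
ee_rot: [0.033, 3.137, -0.01]
force: [-0.1, 0.2, -0.3]
width: 0.685
```

```bash
python3 - <<'E'
from h import *
stat()
d=snap('wrist','w11.png');panel_tilt(d)
E
```

```text
t8.55 blk [-0.9 -9.1] z0.1197 jawyaw 89.65 tilt 0.42 w 0.685 F [-0.1  0.2 -0.3] q [-0.36  0.37  0.14  1.99 -0.06  0.78  1.37]
panel red mean [-0.0267 -0.0211  0.1219] normal [0.012 0.968 0.25 ] tilt deg 75.5 zrange 0.063 0.156 yrange -0.03 -0.006 n 539
```

View pics/w11.png

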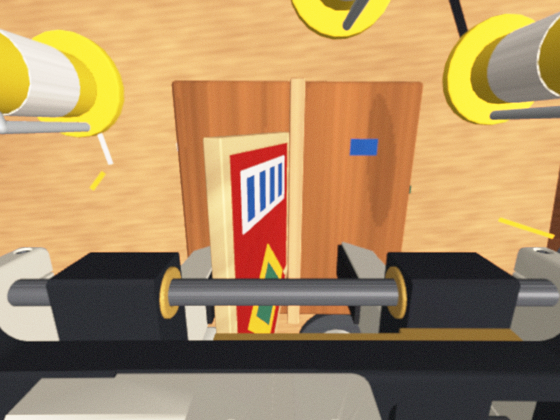

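{"api": "arm_command", "payload": {"deltas": [{"xyz":[0,-0.05,0],"turn":-0.3,"jaw":140},{"xyz":[0,-0.1,0],"turn":-0.3,"jaw":160},{"xyz":[0,-0.1,0],"turn":-0.3,"jaw":180},{"xyz":[0,-0.1,0],"turn":-0.3,"jaw":200},{"xyz":[0,-0.1,0],"turn":-0.3,"jaw":215}], "force": 8}}

```text
clock: 9.02
position: [0.505, 0.07, 0.1197]
ee_rot: [0.024, 3.137, -0.009]
force: [0.1, 0.3, -0.4]
width: 0.283
```

{"api": "arm_command", "payload": {"deltas": [{"xyz":[0,0,0],"turn":0,"jaw":225},{"xyz":[0,0,0],"turn":0,"jaw":235},{"xyz":[0,0,0],"turn":0,"jaw":255},{"xyz":[0,0,0],"turn":0,"jaw":255},{"xyz":[0,0,0],"turn":0,"jaw":255}], "force": 8}}

```text
clock: 9.43
position: [0.5051, 0.0701, 0.1197]
ee_rot: [0.024, 3.137, -0.009]
force: [-1.1, -0.0, 0.4]
width: 0.087
```

```bash
python3 - <<'E'
from h import *
stat()
d=snap('wrist','w12.png');panel_tilt(d)
E
```

```text
t9.43 blk [-0.9 -9.6] z0.1197 jawyaw 89.98 tilt 0.41 w 0.087 F [-1.1 -0.   0.4] q [-0.35  0.37  0.14  1.99 -0.06  0.78  1.37]Traceback (most recent call last):
  File "<stdin>", line 3, in <module>
  File "h.py", line 28, in panel_tilt
    i=1+np.argmax(s[1:,4]); v,u=np.nonzero(l==i)
        ~~~~~~~~~^^^^^^^^^
    return _wrapfunc(a, 'argmax', axis=axis, out=out, **kwds)
    return bound(*args, **kwds)
ValueError: attempt to get argmax of an empty sequence
```

View pics/w12.png

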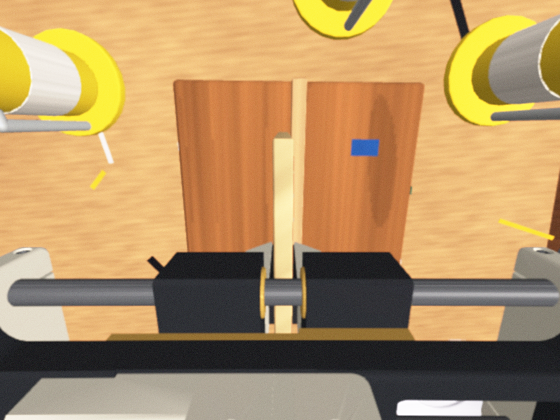

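{"api": "arm_command", "payload": {"deltas": [{"xyz":[0,0,0],"turn":0,"jaw":255},{"xyz":[0,0,-1],"turn":0,"jaw":255},{"xyz":[0,0,-2],"turn":0,"jaw":255},{"xyz":[0,0,-3],"turn":0,"jaw":255},{"xyz":[0,0,-3],"turn":0,"jaw":255}], "force": 15}}

```text
clock: 9.9
position: [0.5064, 0.0706, 0.1523]
ee_rot: [0.024, 3.134, -0.008]
force: [0.3, -0.6, -1.2]
width: 0.087
```

{"api": "arm_command", "payload": {"deltas": [{"xyz":[0,0.6,0],"turn":0,"jaw":255},{"xyz":[0,1.2,0],"turn":0,"jaw":255},{"xyz":[0,1.8,0],"turn":0,"jaw":255},{"xyz":[0,2.2,0],"turn":0,"jaw":255},{"xyz":[0,2.2,0],"turn":0,"jaw":255}]}}

```text
clock: 10.32
position: [0.5064, 0.0941, 0.1518]
ee_rot: [0.021, 3.134, -0.007]
force: [-0.4, 0.4, -1.7]
width: 0.087
```

```bash
python3 - <<'E'
from h import *
stat()
d=snap('wrist','w13.png');snap('side','s13.png')
E
```

```text
t10.32 blk [ 0.1 14.4] z0.1518 jawyaw 90.08 tilt 0.48 w 0.087 F [-0.4  0.4 -1.7] q [-0.4   0.33  0.13  1.95 -0.05  0.86  1.32]
```

View pics/w13.png

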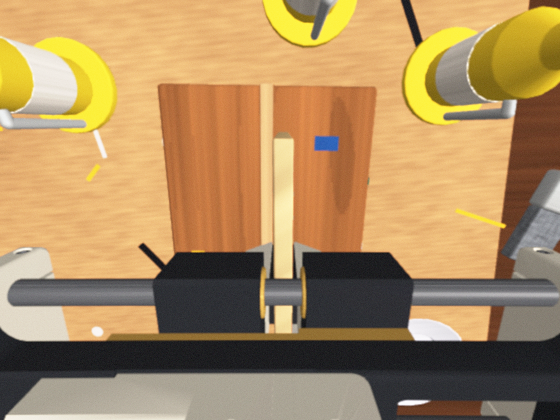

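View pics/s13.png

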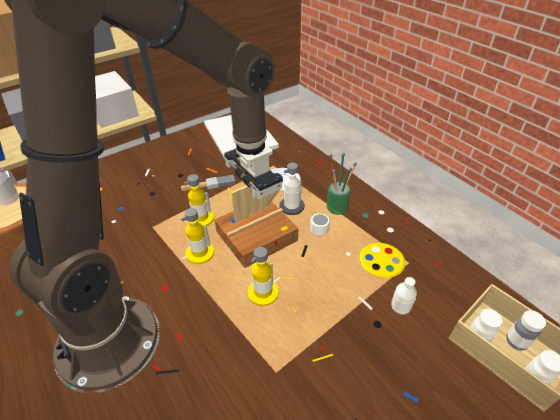

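{"api": "arm_command", "payload": {"deltas": [{"xyz":[0,-0.2,0.6],"turn":0,"jaw":255},{"xyz":[0,-0.2,1.2],"turn":0,"jaw":255},{"xyz":[0,-0.2,1.8],"turn":0,"jaw":255},{"xyz":[0,-0.2,2.4],"turn":0,"jaw":255},{"xyz":[0,-0.2,3.0],"turn":0,"jaw":255}]}}

```text
clock: 10.83
position: [0.5065, 0.0904, 0.121]
ee_rot: [0.023, 3.135, -0.008]
force: [-0.4, 1.2, -1.4]
width: 0.086
```

```bash
python3 - <<'E'
from h import *
stat()
d=snap('wrist','w14.png')
E
```

```text
t10.83 blk [ 0.2 10.7] z0.1210 jawyaw 89.99 tilt 0.48 w 0.086 F [-0.4  1.2 -1.4] q [-0.39  0.37  0.13  1.98 -0.06  0.79  1.33]
```

View pics/w14.png

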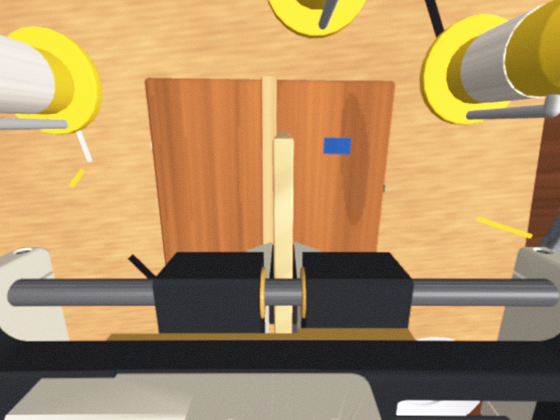

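{"api": "arm_command", "payload": {"deltas": [{"xyz":[0,0,0.1],"turn":0,"jaw":255},{"xyz":[0,0,0.15],"turn":0,"jaw":255},{"xyz":[0,0.1,0.15],"turn":0,"jaw":222},{"xyz":[0,0.3,0.15],"turn":0,"jaw":212},{"xyz":[0,0.6,0.1],"turn":0,"jaw":202}]}}

```text
clock: 11.3
position: [0.5061, 0.0963, 0.1189]
ee_rot: [0.024, 3.136, -0.009]
force: [-0.8, -0.2, 0.0]
width: 0.186
```

```bash
python3 - <<'E'
from h import *
stat()
d=snap('wrist','w15.png')
E
```

```text
t11.30 blk [-0.3 16.6] z0.1189 jawyaw 89.98 tilt 0.45 w 0.186 F [-0.8 -0.2  0. ] q [-0.4   0.38  0.13  1.98 -0.06  0.78  1.32]
```

View pics/w15.png

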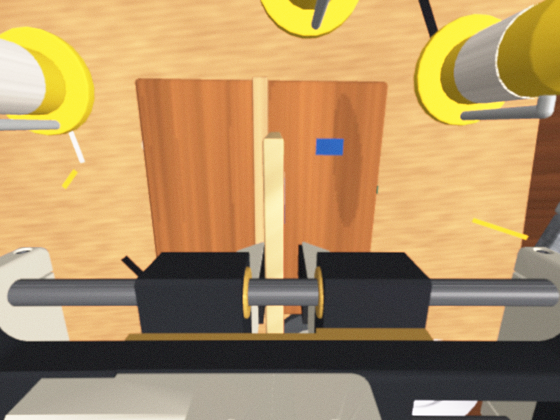

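{"api": "arm_command", "payload": {"deltas": [{"xyz":[0,0.25,0],"turn":0,"jaw":200},{"xyz":[0,0.5,0],"turn":0,"jaw":196},{"xyz":[0,0.75,0],"turn":0,"jaw":192},{"xyz":[0,1.0,0],"turn":0,"jaw":190},{"xyz":[0,1.2,0],"turn":0,"jaw":190}]}}

```text
clock: 11.77
position: [0.5062, 0.1097, 0.1189]
ee_rot: [0.022, 3.136, -0.008]
force: [0.6, 0.3, -0.2]
width: 0.253
```

```bash
python3 - <<'E'
from h import *
stat()
d=snap('wrist','w16.png')
E
```

```text
t11.77 blk [-0.3 30. ] z0.1189 jawyaw 90.05 tilt 0.43 w 0.253 F [ 0.6  0.3 -0.2] q [-0.42  0.38  0.13  1.97 -0.06  0.79  1.3 ]
```

View pics/w16.png

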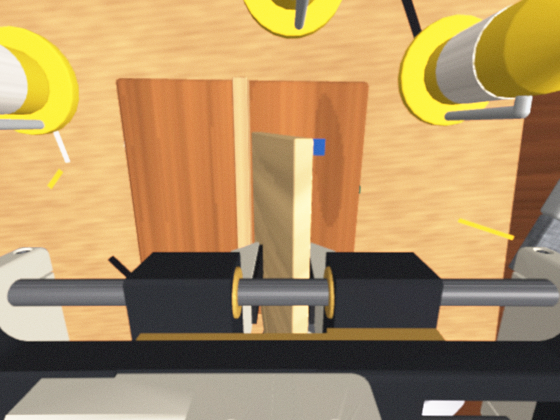

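{"api": "arm_command", "payload": {"deltas": [{"xyz":[0,0,0.1],"turn":0,"jaw":172},{"xyz":[0,0,0.3],"turn":0,"jaw":154},{"xyz":[0,0,0.4],"turn":0,"jaw":136},{"xyz":[0,0,0.5],"turn":0,"jaw":118},{"xyz":[0,0,0.6],"turn":0,"jaw":100}]}}

```text
clock: 12.23
position: [0.5062, 0.1099, 0.1128]
ee_rot: [0.022, 3.136, -0.008]
force: [-0.6, 1.5, -0.3]
width: 0.565
```

```bash
cat >> h.py <<'E'
def bface():
    s,m,yy=stat(); y=blk(s['position'])[1]*1e3; w=s['width']*92
    from scipy.optimize import brentq
    b=y+w/2; th=np.degrees(brentq(lambda t:5+8*np.sin(t)+110*np.cos(t)-b,.05,1.6)) if b<114.9 else 0
    print('A face %.1f B face %.1f theta~%.1f edge z %.1f tip %.1f'%(y-w/2,b,th,55+110*np.sin(np.radians(th)),s['position'][2]*1e3))
E
python3 - <<'E'
from h import *
bface()
d=snap('wrist','w17.png')
E
```

```text
t12.23 blk [-0.4 30.2] z0.1128 jawyaw 90.06 tilt 0.41 w 0.565 F [-0.6  1.5 -0.3] q [-0.42  0.39  0.12  1.98 -0.06  0.77  1.3 ]
A face 4.2 B face 56.2 theta~66.5 edge z 155.9 tip 112.8
```

View pics/w17.png

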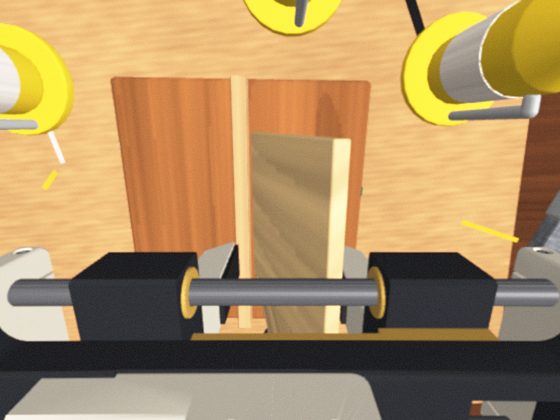

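{"api": "arm_command", "payload": {"deltas": [{"xyz":[0,0,0.2],"turn":0,"jaw":80},{"xyz":[0,0,0.4],"turn":0,"jaw":60},{"xyz":[0,0,0.7],"turn":0,"jaw":40},{"xyz":[0,0,1.0],"turn":0,"jaw":20},{"xyz":[0,0,1.3],"turn":0,"jaw":0}]}}

```text
clock: 12.7
position: [0.5061, 0.1098, 0.0992]
ee_rot: [0.022, 3.137, -0.008]
force: [-0.4, 0.5, 0.1]
width: 0.923
```

{"api": "arm_command", "payload": {"deltas": [{"xyz":[0,0.2,0.1],"turn":0,"jaw":0},{"xyz":[0,0.4,0.2],"turn":0,"jaw":0},{"xyz":[0,0.7,0.4],"turn":0,"jaw":0},{"xyz":[0,1.0,0.6],"turn":0,"jaw":0},{"xyz":[0,1.2,0.9],"turn":0,"jaw":0}]}}

```text
clock: 13.12
position: [0.5065, 0.1227, 0.0902]
ee_rot: [0.021, 3.136, -0.007]
force: [0.7, 1.6, 1.4]
width: 1.004
```

```bash
python3 - <<'E'
from h import *
bface()
d=snap('wrist','w18.png')
E
```

```text
t13.12 blk [-0.2 43. ] z0.0902 jawyaw 90.09 tilt 0.41 w 1.004 F [0.7 1.6 1.4] q [-0.43  0.43  0.12  1.99 -0.06  0.72  1.28]
A face -3.2 B face 89.2 theta~44.4 edge z 132.0 tip 90.2
```

View pics/w18.png

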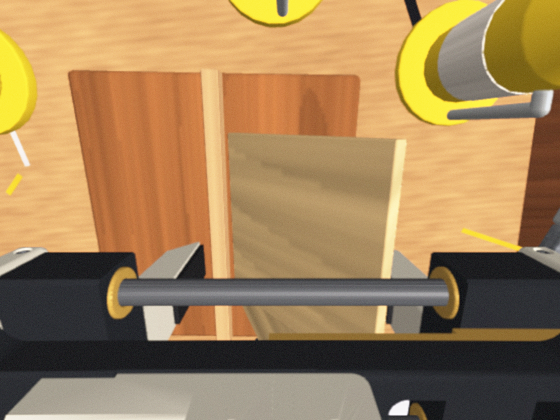

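```bash
cat >> h.py <<'E'
def bare(d,box):
    u0,u1,v0,v1=box
    p=np.array([dep(d,u,v) for u in range(u0,u1,6) for v in range(v0,v1,6)]); q=np.c_[[blk(x) for x in p],p[:,2]]
    c=q.mean(0); n=np.linalg.svd(q-c)[2][2]; n*=np.sign(n[2]); r=(q-c)@n
    print('mean',c.round(4),'n',n.round(3),'tilt',np.degrees(np.arccos(n[2])).round(1),'res',r.std().round(4)); return c,n
E
python3 - <<'E'
from h import *
d=dict(np.load('pics/w18.png.npz'))
c,n=bare(d,(245,370,150,250))
# bare surface meets z: bare near corner
for p in [(228,136),(402,139),(391,138),(216,150),(222,330)]: print(p,blk(dep(d,*p)).round(4),dep(d,*p)[2].round(4))
E
```

```text
mean [-0.0415  0.0521  0.1077] n [ 0.103 -0.821  0.562] tilt 55.8 res 0.0098
(228, 136) [-0.0694  0.0094] 0.0596
(402, 139) [-0.0711  0.0879] 0.1343
(391, 138) [-0.0658  0.1316] -0.0008
(216, 150) [-0.0614  0.0029] 0.0659
(222, 330) [ 0.067  -0.0005] 0.0666
```

{"api": "arm_command", "payload": {"deltas": [{"xyz":[0,0.3,0.2],"turn":0,"jaw":0},{"xyz":[0,0.6,0.4],"turn":0,"jaw":0},{"xyz":[0,0.8,0.6],"turn":0,"jaw":0},{"xyz":[0,1.0,0.8],"turn":0,"jaw":0},{"xyz":[0,1.2,1.0],"turn":0,"jaw":0}]}}

```text
clock: 13.58
position: [0.5064, 0.1352, 0.0793]
ee_rot: [0.02, 3.137, -0.007]
force: [-0.4, 0.4, -0.7]
width: 0.999
```

```bash
python3 - <<'E'
from h import *
bface()
d=snap('wrist','w19.png')
E
```

```text
t13.58 blk [-0.5 55.5] z0.0793 jawyaw 90.12 tilt 0.38 w 0.999 F [-0.4  0.4 -0.7] q [-0.45  0.45  0.11  1.99 -0.07  0.7   1.26]
A face 9.5 B face 101.4 theta~33.2 edge z 115.3 tip 79.3
```

View pics/w19.png

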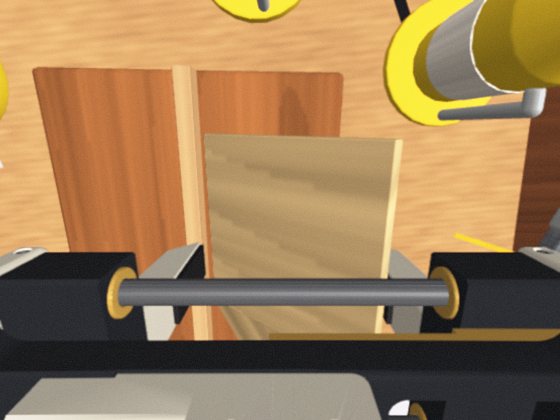

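```bash
python3 - <<'E'
from h import *
d=dict(np.load('pics/w19.png.npz'))
for p in [(208,140),(214,260),(300,200),(380,145),(389,142),(375,260),(196,150),(189,150)]: print(p,(blk(dep(d,*p))*1e3).round(1),(dep(d,*p)[2]*1e3).round(1))
c,n=bare(d,(225,370,150,235))
E
```

```text
(208, 140) [-68.   13.2] 64.2
(214, 260) [ 8.  11.3] 62.1
(300, 200) [-42.5  64.1] 102.2
(380, 145) [-69.2  92.4] 123.4
(389, 142) [-70.4  95.3] 124.4
(375, 260) [-22.7  94.3] 124.9
(196, 150) [-62.4   6. ] 64.7
(189, 150) [-62.6   2.7] 66.9
mean [-0.0454  0.0605  0.0991] n [-0.    -0.598  0.802] tilt 36.7 res 0.0005
```

{"api": "arm_command", "payload": {"deltas": [{"xyz":[0,0.2,0.1],"turn":0,"jaw":0},{"xyz":[0,0.4,0.2],"turn":0,"jaw":0},{"xyz":[0,0.6,0.3],"turn":0,"jaw":0},{"xyz":[0,0.8,0.4],"turn":0,"jaw":0},{"xyz":[0,1.0,0.5],"turn":0,"jaw":0}]}}

```text
clock: 14.05
position: [0.5064, 0.1458, 0.0739]
ee_rot: [0.019, 3.137, -0.007]
force: [-0.4, -0.3, -0.6]
width: 1.003
```

```bash
python3 - <<'E'
from h import *
bface()
d=snap('wrist','w20.png')
c,n=bare(d,(225,370,150,235))
E
```

```text
t14.05 blk [-0.7 66.1] z0.0739 jawyaw 90.15 tilt 0.36 w 1.003 F [-0.4 -0.3 -0.6] q [-0.47  0.46  0.11  1.99 -0.07  0.69  1.24]
A face 19.9 B face 112.2 theta~17.7 edge z 88.4 tip 73.9
mean [-0.0451  0.0718  0.0921] n [ 0.069 -0.469  0.881] tilt 28.3 res 0.0065
```

View pics/w20.png

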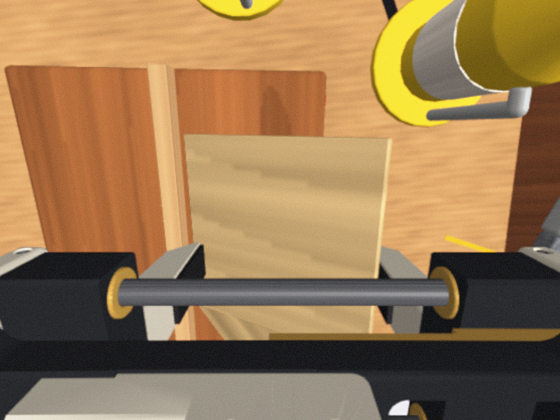

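{"api": "arm_command", "payload": {"deltas": [{"xyz":[0,0.15,0],"turn":0,"jaw":0},{"xyz":[0,0.25,0],"turn":0,"jaw":0},{"xyz":[0,0.35,0],"turn":0,"jaw":0},{"xyz":[0,0.45,0],"turn":0,"jaw":0},{"xyz":[0,0.55,0],"turn":0,"jaw":0}]}}

```text
clock: 14.52
position: [0.5064, 0.1518, 0.0738]
ee_rot: [0.019, 3.137, -0.007]
force: [0.5, -0.1, -0.4]
width: 1.003
```

```bash
python3 - <<'E'
from h import *
bface()
d=snap('wrist','w21.png')
c,n=bare(d,(225,360,150,235))
E
```

```text
t14.52 blk [-0.7 72.1] z0.0738 jawyaw 90.17 tilt 0.35 w 1.003 F [ 0.5 -0.1 -0.4] q [-0.48  0.46  0.11  1.98 -0.07  0.7   1.23]
A face 26.0 B face 118.3 theta~0.0 edge z 55.0 tip 73.8
mean [-0.0433  0.076   0.0834] n [ 0.278 -0.349  0.895] tilt 26.5 res 0.0103
```

View pics/w21.png

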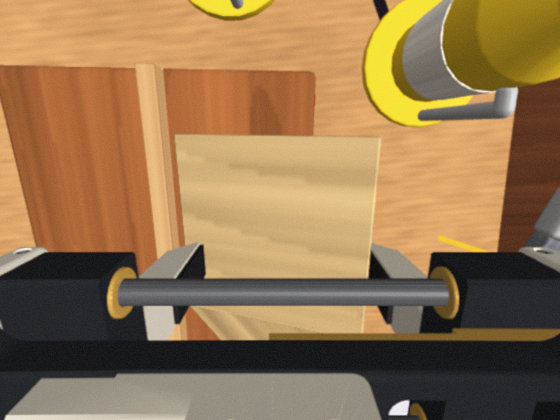

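```bash
python3 - <<'E'
from h import *
d=dict(np.load('pics/w21.png.npz'))
c,n=bare(d,(215,345,160,230))
for p in [(185,145),(192,240),(370,145),(355,230),(160,200)]: print(p,(blk(dep(d,*p))*1e3).round(1),(dep(d,*p)[2]*1e3).round(1))
E
```

```text
mean [-0.0424  0.0692  0.0815] n [ 0.794 -0.169  0.584] tilt 54.2 res 0.0103
(185, 145) [-65.7  18.1] 63.7
(192, 240) [-9.3 17.5] 64.4
(370, 145) [-67.9 112.3] 93.4
(355, 230) [-26.2 108.8] 91.9
(160, 200) [-34.8   1.7] 66.2
```

{"api": "arm_command", "payload": {"deltas": [{"xyz":[0,0.1,0.05],"turn":0,"jaw":0},{"xyz":[0,0.15,0.1],"turn":0,"jaw":0},{"xyz":[0,0.2,0.15],"turn":0,"jaw":0},{"xyz":[0,0.25,0.2],"turn":0,"jaw":0},{"xyz":[0,0.3,0.2],"turn":0,"jaw":0}]}}

```text
clock: 14.98
position: [0.5064, 0.155, 0.0716]
ee_rot: [0.018, 3.137, -0.007]
force: [-0.0, -0.5, -0.3]
width: 0.997
```

```bash
python3 - <<'E'
from h import *
bface()
d=snap('wrist','w22.png')
for p in [(185,145),(192,240),(300,180),(360,145),(350,230),(160,200)]: print(p,(blk(dep(d,*p))*1e3).round(1),(dep(d,*p)[2]*1e3).round(1))
E
```

```text
t14.98 blk [-0.8 75.3] z0.0716 jawyaw 90.18 tilt 0.35 w 0.997 F [-0.  -0.5 -0.3] q [-0.48  0.47  0.11  1.98 -0.07  0.69  1.23]
A face 29.4 B face 121.2 theta~0.0 edge z 55.0 tip 71.6
(185, 145) [-65.9  21.8] 63.4
(192, 240) [-10.   21.1] 63.8
(300, 180) [-46.5  85.5] 62.4
(360, 145) [-66.1 118.4] 61.9
(350, 230) [-16.3 116.1] 62.3
(160, 200) [-35.4   5.9] 66.5
```

View pics/w22.png

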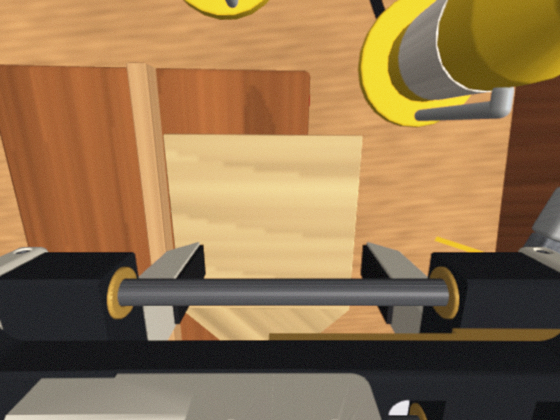

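Flat now: the wrist view shows the bare back up, with corners at about (165,135) and (362,138). I'll raise the arm and measure.

{"api": "arm_command", "payload": {"deltas": [{"xyz":[0,0,-4],"turn":0,"jaw":0},{"xyz":[0,0,-8],"turn":0,"jaw":0},{"xyz":[-3,0,-12],"turn":0,"jaw":0},{"xyz":[-6,0,-16],"turn":0,"jaw":0},{"xyz":[-9,0,-18],"turn":0,"jaw":0}]}}

```text
clock: 15.45
position: [0.588, 0.1552, 0.2489]
ee_rot: [0.017, 3.135, -0.005]
force: [1.9, 0.2, 0.0]
width: 1.0
```

```bash
python3 - <<'E'
from h import *
stat()
d=snap('wrist','w23.png'); snap('top','t23.png')
cv2.imwrite('pics/w23b.png',d['frame'][:,:,::-1])
E
```

```text
t15.45 blk [80.7 76.7] z0.2489 jawyaw 90.24 tilt 0.39 w 1.000 F [1.9 0.2 0. ] q [-0.46  0.39  0.16  1.6  -0.06  1.16  1.27]
```

View pics/w23.png

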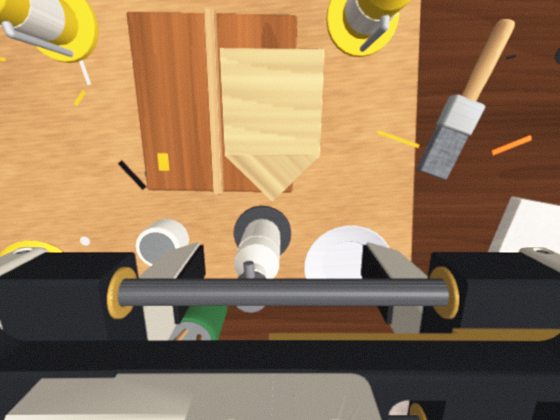

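View pics/t23.png

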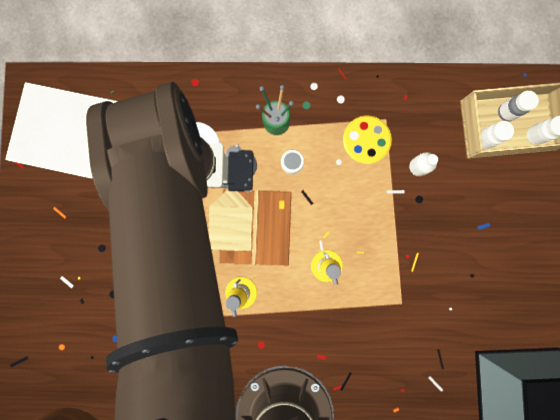

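```bash
python3 - <<'E'
from h import *
d=dict(np.load('pics/w23.png.npz'))
cv2.imwrite('pics/w23c.png',cv2.resize(d['frame'][0:220,110:350,::-1],None,fx=2.7,fy=2.7))
t=dict(np.load('pics/t23.png.npz'))
cv2.imwrite('pics/t23c.png',cv2.resize(t['frame'][180:280,195:305,::-1],None,fx=5,fy=5,interpolation=cv2.INTER_CUBIC))
for n,c,z in [('nl',(221,48),.063),('ol',(324,50),.063),('of',(320,155),.063),('nf',(226,155),.063),('tip',(271,200),.063),('ridge1',(206,10),.067),('r2',(216,10),.067),('r1b',(213,192),.067),('r2b',(222,192),.067)]:
    print(n,(blk(onz(d,*c,z))*1e3).round(1))
E
```

```text
nl [-71.2  12. ]
ol [-69.8 119.4]
of [ 38.2 119.7]
nf [38.7 11.6]
tip [91.9 63. ]
ridge1 [-103.9   -0.2]
r2 [-104.     9.7]
r1b [81.5 -5.2]
r2b [81.4  5.4]
```

View pics/w23c.png

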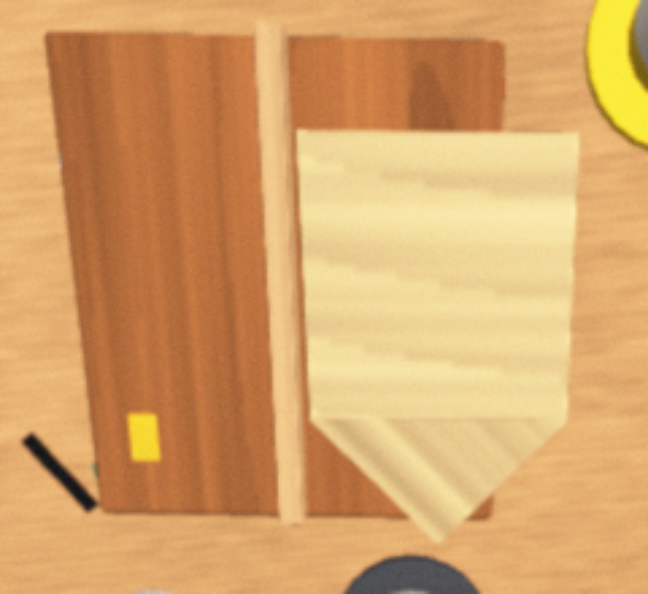

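View pics/t23c.png

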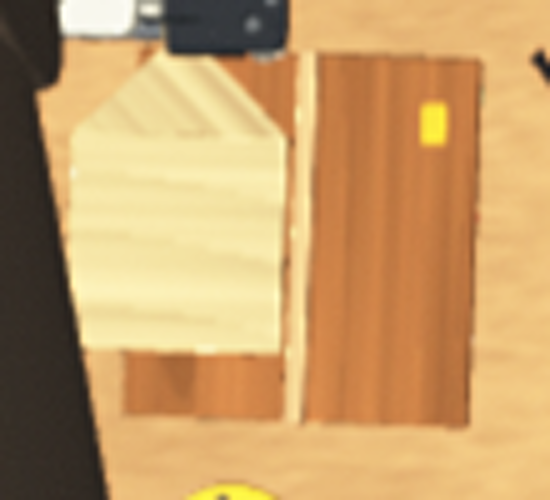

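The panel's centre relative to the ridge is about y=63 mm, x=-17 mm, yaw about 0.02 rad, lying flat, so it needs no nudge. Next is the nozzle.

{"api": "arm_command", "payload": {"deltas": [{"xyz":[0,0,0],"turn":0,"jaw":100},{"xyz":[0,0,0],"turn":0,"jaw":180},{"xyz":[0,0,0],"turn":0,"jaw":255},{"xyz":[0,0,0],"turn":0,"jaw":255},{"xyz":[0,0,0],"turn":0,"jaw":255}]}}

```text
clock: 15.97
position: [0.593, 0.1549, 0.2497]
ee_rot: [0.021, 3.128, -0.003]
force: [0.4, -0.6, -0.1]
width: 0.69
```

```bash
python3 - <<'E'
from h import *
d=dict(np.load('pics/side0.png.npz'))
v,u=np.mgrid[160:185,278:308]
p=np.array([dep(d,a,b) for a,b in zip(u.ravel(),v.ravel())]); k=(p[:,2]>.163)&(p[:,2]<.178)
print('side cap pts',k.sum(),p[k].mean(0),p[k].min(0),p[k].max(0))
d=dict(np.load('pics/t1.png.npz'))
v,u=np.mgrid[140:172,220:250]
p=np.array([dep(d,a,b) for a,b in zip(u.ravel(),v.ravel())]); k=(p[:,2]>.165)&(p[:,2]<.178)
(c,r)=cv2.minEnclosingCircle(p[k][:,:2].astype(np.float32)); print('top cap',k.sum(),p[k].mean(0),c,r)
b=blk(np.array([.6633,.1228])); go(b[0],b[1],.2,90)
snap('wrist','w24.png')
E
```

```text
side cap pts 77 [0.65895755 0.12201713 0.16813511] [0.6332647  0.10873225 0.16313332] [0.67636299 0.14052404 0.17218689]
top cap 171 [0.66219309 0.12423451 0.1696011 ] (0.6570389270782471, 0.12611787021160126) 0.023221518844366074
t15.97 blk [85.7 76.4] z0.2497 jawyaw 90.10 tilt 0.77 w 0.690 F [ 0.4 -0.6 -0.1] q [-0.46  0.39  0.16  1.59 -0.06  1.15  1.27]
delta cm [-7.01 -3.1   5.07] turn 0.1 dist 0.092
```

View pics/w24.png

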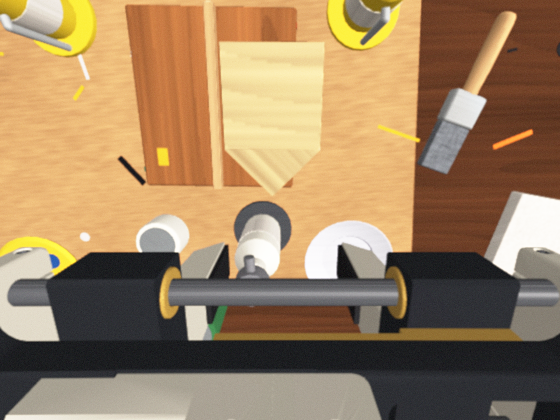

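{"api": "arm_command", "payload": {"deltas": [{"xyz":[-2.5,-1,0],"turn":0,"jaw":255},{"xyz":[-5,-2,0.5],"turn":0,"jaw":255},{"xyz":[-6.9,-3,1.5],"turn":0,"jaw":255},{"xyz":[-6.9,-3,3],"turn":0,"jaw":255},{"xyz":[-6.9,-3,4],"turn":0,"jaw":255}]}}

```text
clock: 16.43
position: [0.6624, 0.1226, 0.209]
ee_rot: [0.023, 3.129, -0.005]
force: [-0.8, -0.6, -0.6]
width: 0.278
```

{"api": "arm_command", "payload": {"deltas": [{"xyz":[0,0,0],"turn":0,"jaw":255},{"xyz":[0,0,0],"turn":0,"jaw":255},{"xyz":[0,0,0],"turn":0,"jaw":255},{"xyz":[0,0,0],"turn":0,"jaw":255},{"xyz":[0,0,0],"turn":0,"jaw":255}]}}

```text
clock: 16.85
position: [0.6626, 0.1231, 0.2101]
ee_rot: [0.022, 3.128, -0.004]
force: [0.5, -0.8, -0.0]
width: 0.007
```

```bash
python3 - <<'E'
from h import *
b=blk(np.array([.662,.1240])); go(b[0],b[1],.174,90)
d=snap('side','s25.png'); cv2.imwrite('pics/s25c.png',cv2.resize(d['frame'][100:250,200:360,::-1],None,fx=4,fy=4))
E
```

```text
t16.85 blk [155.8  45.8] z0.2101 jawyaw 90.03 tilt 0.79 w 0.007 F [ 0.5 -0.8 -0. ] q [-0.37  0.52  0.17  1.48 -0.09  1.13  1.36]
delta cm [0.11 0.09 3.61] turn 0.03 dist 0.036
```

View pics/s25c.png

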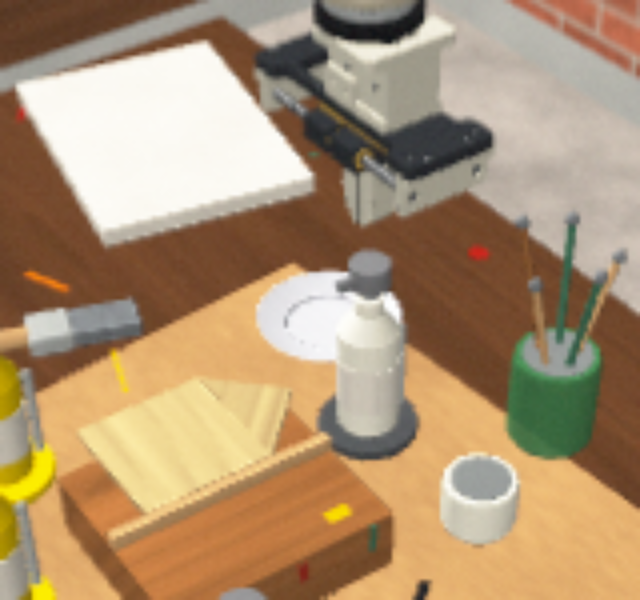

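The fingers are closed right above the grey cap (370,270 in the crop), and the panel is flat with its bare back up. I'll descend to just above contact, then press.

{"api": "arm_command", "payload": {"deltas": [{"xyz":[0.1,0.1,1],"turn":0,"jaw":255},{"xyz":[0.1,0.1,2],"turn":0,"jaw":255},{"xyz":[0.1,0.1,3],"turn":0,"jaw":255},{"xyz":[0.1,0.1,3.5],"turn":0,"jaw":255},{"xyz":[0.1,0.1,3.5],"turn":0,"jaw":255}]}}

```text
clock: 17.32
position: [0.6609, 0.1237, 0.1726]
ee_rot: [0.023, 3.131, -0.006]
force: [-0.4, 0.6, -0.3]
width: 0.008
```

{"api": "arm_command", "payload": {"deltas": [{"xyz":[0,0,0.3],"turn":0,"jaw":255},{"xyz":[0,0,0.6],"turn":0,"jaw":255},{"xyz":[0,0,0.9],"turn":0,"jaw":255},{"xyz":[0,0,1.2],"turn":0,"jaw":255},{"xyz":[0,0,1.2],"turn":0,"jaw":255}]}}

```text
clock: 17.73
position: [0.6613, 0.1237, 0.1623]
ee_rot: [0.023, 3.13, -0.005]
force: [-4.1, -1.0, 11.0]
width: 0.005
```

```bash
python3 - <<'E'
from h import *
stat()
E
```

```text
t17.73 blk [154.6  46.3] z0.1623 jawyaw 90.01 tilt 0.67 w 0.005 F [-4.1 -1.  11. ] q [-0.37  0.56  0.16  1.54 -0.09  1.04  1.37]
```

{"api": "arm_command", "payload": {"deltas": [{"xyz":[0,0,0.4],"turn":0,"jaw":255},{"xyz":[0,0,0.6],"turn":0,"jaw":255},{"xyz":[0,0,0.6],"turn":0,"jaw":255}]}}

```text
clock: 17.98
position: [0.6616, 0.1237, 0.1617]
ee_rot: [0.023, 3.127, -0.002]
force: [-17.0, -2.9, 39.4]
width: 0.006
```

```bash
python3 - <<'E'
from h import *
stat()
d=snap('side','s26.png'); cv2.imwrite('pics/s26c.png',cv2.resize(d['frame'][100:250,200:360,::-1],None,fx=4,fy=4))
E
```

```text
t17.98 blk [154.9  46.3] z0.1617 jawyaw 90.00 tilt 0.81 w 0.006 F [-17.   -2.9  39.4] q [-0.37  0.56  0.16  1.55 -0.09  1.03  1.37]
```

View pics/s26c.png

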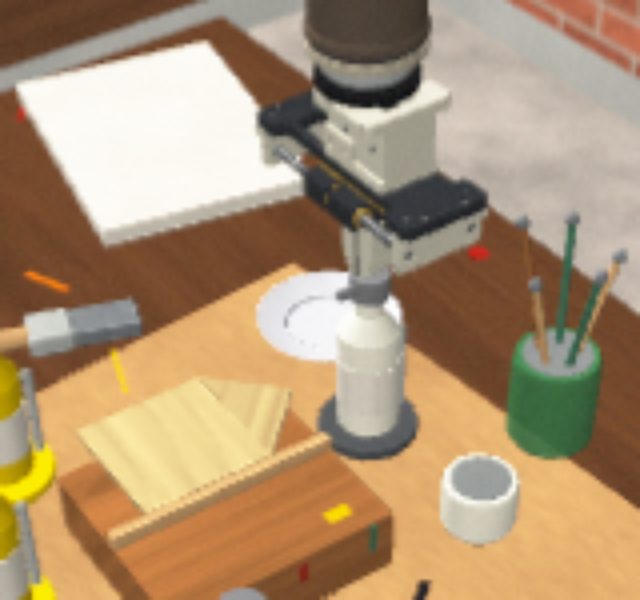

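Bottomed out: the cap's lower edge meets the bottle shoulder and the force climbs steeply with no travel. Now I'll release and retract.

{"api": "arm_command", "payload": {"deltas": [{"xyz":[0,0,-0.7],"turn":0,"jaw":255},{"xyz":[0,0,-1.4],"turn":0,"jaw":255},{"xyz":[0,0,-4],"turn":0,"jaw":255},{"xyz":[0,0,-8],"turn":0,"jaw":255},{"xyz":[0,0,-11],"turn":0,"jaw":255}]}}

```text
clock: 18.45
position: [0.6599, 0.1238, 0.2734]
ee_rot: [0.023, 3.127, -0.002]
force: [0.5, -0.2, 0.9]
width: 0.004
```

{"api": "arm_command", "payload": {"deltas": [{"xyz":[0,4,0],"turn":0,"jaw":255},{"xyz":[0,8,0],"turn":0,"jaw":255},{"xyz":[0,12,0],"turn":0,"jaw":255},{"xyz":[0,16,0],"turn":0,"jaw":255},{"xyz":[0,16,0],"turn":0,"jaw":255}]}}

```text
clock: 18.87
position: [0.6591, 0.2956, 0.2715]
ee_rot: [0.005, 3.131, 0.007]
force: [-1.0, 0.8, -0.5]
width: 0.007
```

```bash
python3 - <<'E'
from h import *
stat()
d=snap('side','s27.png'); cv2.imwrite('pics/s27c.png',cv2.resize(d['frame'][140:300,170:360,::-1],None,fx=3.5,fy=3.5))
t=snap('top','t27.png'); cv2.imwrite('pics/t27c.png',cv2.resize(t['frame'][120:320,150:360,::-1],None,fx=2.8,fy=2.8,interpolation=cv2.INTER_CUBIC))
v,u=np.mgrid[140:172,220:250]
p=np.array([dep(t,a,b) for a,b in zip(u.ravel(),v.ravel())]); k=(p[:,2]>.155)&(p[:,2]<.18); print('cap',k.sum(),np.median(p[k][:,2]) if k.any() else None)
E
```

```text
t18.87 blk [149.8 218.1] z0.2715 jawyaw 90.66 tilt 0.67 w 0.007 F [-1.   0.8 -0.5] q [-0.58  0.57  0.15  1.25 -0.08  1.32  1.13]
cap 202 0.16912401389209997
```

View pics/t27c.png

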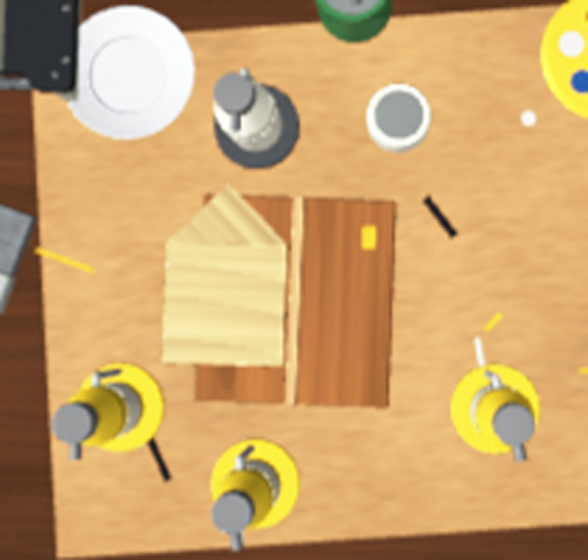

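View pics/s27c.png

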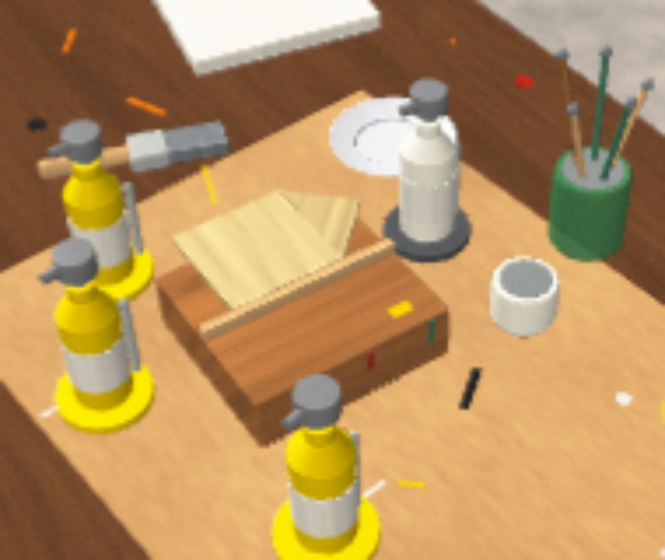

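```bash
python3 - <<'E'
from h import *
d=dict(np.load('pics/t27.png.npz'))
f=lambda c,z: blk(onz(d,150+(c[0]+.5)/2.8-.5,120+(c[1]+.5)/2.8-.5,z))*1e3
for n,c,z in [('nf',(288,242),.063),('of',(167,240),.063),('ol',(163,362),.063),('nl',(282,365),.063),('tip',(231,185),.063),('r',(298,197),.067),('rb',(291,404),.067)]: print(n,f(c,z).round(1))
print(sign_off())
E
```

```text
nf [42.2  7.3]
of [ 41.4 118. ]
ol [-69.6 117.7]
nl [-69.5   9.5]
tip [93.2 61.1]
r [83.2 -1. ]
rb [-104.1   -0. ]
the job is handed in; nothing more can be done
None
```

I turned the panel over like a page, pressed the white sprayer's nozzle, and handed the job in at about 19 s of the 67 s allowed. `sign_off()` gives no verdict.

**How it went**
- **Turning:** I lifted the panel's overhanging edge with one finger against the ridge. I then swung the other finger round to the far side, gripped the panel upright and carried it over the ridge. I lowered it leaning on the outer finger.
- **Last drop:** The final 17° or so happened between two looks, so I did not see whether it was fully controlled. I worked out a speed of about 9 rad/s at most for that drop, under the 12 rad/s limit.
- **Nozzle:** I pressed the cap until it stopped, with the tool tip at 0.162 m and the force rising to 39 N. It sprang back to 0.169 m by depth reading.

**Final checks**
- **Panel position:** It lies flat with its bare back up. Its centre is about 63 mm from the ridge line and about 15 mm behind the ridge's middle, within roughly 0.02 rad of straight.
- **Bystanders:** The tub, plate, jar and brush look unmoved in the last pictures; I did not measure them. I did not check the palette or ink bottle at the end.
- **Arm:** It is well clear of everything.

**Disagreement:** the two cameras differed by 0.01–0.03 rad on the ridge's angle and by 2–4 mm on the gap beside it. Both readings are within tolerance.

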